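# Fit the vial carrier under the mixer's catch and give it a pulse

### The arm

A 6-joint arm with a two-finger parallel gripper is mounted at the origin on the work surface. World frame = base frame: x ahead of the robot, y to its left, z up, the work surface at z = 0. Lengths are in m, angles in rad, forces in N, time in s.
With the tool pointing down it reaches from about 0.375 to 0.925 m from the base axis. Payload 5.7 kg.
Tool frame: the origin (TCP) lies at the very end of the fingers, on their centre line; the grasp point (between the pads) lies 19 mm behind it; x points along the fingers, y is the direction in which the jaws open and shut, and the axes are right-handed (so a half turn about x gives the same grasp; the last joint's range is limited). The gripper opens to 85 mm and grips with 20 to 120 N. Pads are 22 mm wide; open, the fingers measure 114 mm over their backs; the gripper's body (76 mm by 85 mm) begins 54 mm behind the grasp point. The pads swing forward as they close: fully open they stand 13 mm farther back than shut.
Start: joints at [-1.326, 0.359, 1.51, -0, 1.272, -0.115], TCP at [0.211, -0.562, 0.231] pointing down, gripper open.
Joint ranges: [-2.97, 2.97], [-1.01, 2.36], [0.21, 2.38], [-0.96, 4.11], [0.2, 2.71], [-2.98, 2.98]. Speed limits (rad/s): [2.39, 2.39, 3.14, 3.14, 3.14, 3.14].

### API

Orientations are given as a unit quaternion [w, x, y, z].
In Python, from rig import manip gives the robot as it stands.
- The arm moves only by the tool play_rows, never from a script. Its argument "commands" is a list that holds one entry, the list of rows, each a list of 7 numbers: the turn, a rotation vector about the tool's x, y, z in degrees, then the shift along the tool's x, y, z in units of 30 mm (1.0 is 30 mm), then the gripper's target within -1 to 1 (shut at 1, half-way at 0, fully open at -1). In form: [[[wx, wy, wz, dx, dy, dz, gripper], ...]]. A call has exactly 8 rows; each row shifts and turns the commanded pose from where the row before left it, along the tool's axes as they then stand; what a row does not reach is not made up. A row lasts 1/8 s, in which the tool goes at most 62.5 mm and 10.7 degrees, less where a joint would pass 70% of its speed; a pose out of reach is approached as far as the arm can. A call is refused whole if a number of a shift passes 1 or a number of a turn 10.7, either way. A call with a gripper value outside its range is refused whole. The fingers move at their own pace and stop on an object; "newtons" is the grip in N (left out, the last holds). Time passes only in rows, so rows that do not move let the fingers close, or fill a call up. It gives the time, the measured TCP pose, the force and the opening at its end, in the units of the state.
- manip.state(): the state, without advancing time (a new reading comes with each control period).
- manip.read_camera(name): name is "scene" or "side" or "wrist"; returns a dict with "pixels" (480x640x3 uint8, red, green, blue), "fx", "fy", "cx", "cy" (pixels), "k1" (the pictures are not rectified: a ray, as slopes to the right and down, at radius r is drawn at 1 + k1 r^2 times it, then the intrinsics apply), "R" (3x3) and "t" (3): a world point X has camera coordinates R X + t. Camera axes: x right, y down, z forward; pixel columns grow to the right and rows downward; lengths in m; the calibration is good to about 2 mm. A picture is of the moment at which its call begins. There is no depth.
- manip.close_job(): hands the job in, once; it reports no verdict.
Trained networks look in the newest picture that a camera, given by its name, has taken for a name from the list of things; names that differ only in an ending like _2 or _b are one class to them, and where a whole thing is asked for, a point or a joint stands for the part that bears it (a point fixed in the world has none). Each returns a list of dicts, best first, with "p" (0 to 1); they miss things now and then, are a little off and sometimes report something else, mostly with a low value. They report only what shows in the picture. A call takes as long as a camera call. They do not tell look-alikes from the thing itself.
- manip.spot_in(camera, label): "uv" ([column, row] in pixels, amid what is visible of it).
- manip.regions_of(camera, label): "region" (480x640 bool, what is visible of it) and "uv" ([column, row] in pixels, amid what is visible of it).
The state is a dict: "t": time; "joints": joint angles; "joint_velocities": joint speeds; "tau": joint torques, N m; "position": TCP position; "tool_rot": TCP orientation; "force": force on the tool from outside, world axes, zero at the start; "torque": the same for the moment, N m; "finger_gap": finger opening in m.
Only numpy, scipy, OpenCV 4.12 (cv2) and the standard library are available. Lean on these libraries where they do the work, as an engineer would, in place of code of your own. Each camera call takes 0.05 s, during which the arm holds its last target.

### The job

Gently fit the disc-shaped vial carrier into the mixer's round seat: tuck its edge under the orange catch first, then level it until it lies flat and fully home, and let go of it. Then push the jog lever towards the green dot, hold it well over for about a second and let it spring back to the centre; do not work the lever before the carrier is home, nor away from the green dot. Leave the bottles, carton, bowl and other things around where they are.

Things in the scene. Friction and masses are not known exactly. Their poses are not given: they have to be found in the camera images.
- carrier: Loose aluminium disc, 100 mm wide, 8 mm thick, about 0.22 kg; origin at its underside's centre, z up. Blue grip bar upright in its middle: 40 mm along x, 12 mm thick along y (hold it by that), from 8 to 42 mm above the underside. Four vials fixed in it, 14 mm wide, at x = +-30, y = +-9.5 mm, up to 35 mm above the underside. Starts flat on the green mat at any yaw; may be fitted at any yaw.
- mixer: Fixed white mixer, 170 mm (x) by 160 mm (y), origin under its centre, with a round grey platform of 132 mm diameter whose top lies 60 mm above the table. Its x axis points from the catch across the seat's centre.
- mixer_seat (a point): Centre of the flat dark floor of the round seat (counterbore) in the platform's top, 52 mm above the table: 104 mm in diameter, 8 mm deep, so that the seated carrier is flush with the platform. Axes as the mixer's.
- mixer_catch (a point): Middle of the lower inner edge of the rigid orange catch over the seat's -x side. Underside 12 mm above the seat's floor, top 70 mm above the table; inner edge straight, 30 mm along y, 45 mm from the seat's centre; its foot begins 55 mm from it. The disc cannot pass it level: this edge goes under first, the other side raised 5 to 17 degrees.
- mat: Fixed square green mat, 150 by 150 by 3 mm, origin under its centre.
- jog_box: Fixed grey control box, 80 mm (x) by 110 mm (y), 42 mm high, origin under its centre; may stand at any yaw. On its top a green dot at y = +40 mm, a black bar at y = -40 mm, the lever in the middle.
- jog (a joint): Angle of the spring-centred jog lever, rad: 0 upright, positive leaning to the green dot (box +y), negative to the black bar; stops at +-0.55; beyond 0.35 is well over. Spring 0.5 N m per rad (about 3.5 N at the knob for 0.45). Pivot 42 mm above the table at the box's centre, axis along the box's x.
- jog_knob (a point): Centre of the lever's black ball knob, 26 mm in diameter, 65 mm from the pivot (107 mm above the table when centred); the stem below is 10 mm thick.
- vial_a: Bystander: glass vial with red cap, 26 mm in diameter, 50 mm high, origin under its centre.
- vial_b: Bystander: vial with green cap, same size.
- vial_c: Bystander: vial with blue cap, same size.
- infusion_bottle: Bystander: glass bottle, 72 mm in diameter, 170 mm high, origin under its centre.
- carton: Bystander: white carton 50 by 130 by 45 mm, origin under its centre.
- steel_bowl: Bystander: steel bowl, 120 mm in diameter, 45 mm high, origin under its centre.
- marker: Bystander: black marker pen lying down, 120 mm long and 12 mm thick, origin under its middle.
Things that resemble listed ones, but are neither listed nor needed, are in the scene too. Leave any yellow look-alike of the jog_box alone.

How it is judged:
By the outcome, as a careful person would: the job done as asked, in the order asked, and still so for the second after the job is handed in, with the robot touching nothing.
It also fails if it takes over 61 s, if anything falls off the work surface, if the arm or the gripper's body presses on something with over 40 N, if the wrist force passes 120 N, or if a joint passes its speed limit or range.

## Working session

There is one attempt and no reset: what is moved stays moved. The work goes in short steps, Python scripts to look and compute and a tool call to move; the robot and the scene stay as the last step left them, time stands still between calls to the robot, and variables do not carry over. Pictures are saved under pics/ and viewed, and the job is handed in when it is done.

Besides the shell and the picture viewer there is one more tool, called in YAML: its name, and indented under it one key for each argument. play_rows: Moves the arm, as the interface text tells. Its arguments: {"type":"object","properties":{"commands":{"type":"array"},"newtons":{"type":"number"}},"required":["commands"]}

```bash
mkdir -p pics; ls; python3 - <<'E'
from rig import manip
import cv2
print(manip.state())
for n in ["scene","side","wrist"]:
    c=manip.read_camera(n); cv2.imwrite(f"pics/{n}0.png",c["pixels"][:,:,::-1])
    print(n,c["fx"],c["fy"],c["cx"],c["cy"],c["k1"],c["R"],c["t"])
    for l in ["carrier","mixer","jog_box","jog_knob","mat","mixer_catch"]:
        print(l,[(round(d["p"],2),d["uv"]) for d in manip.spot_in(n,l)])
E
```

```text
pics
{'t': 0.0, 'joints': array([-1.32612959e+00,  3.59511963e-01,  1.51146829e+00, -2.52731626e-05,
        1.27251013e+00, -1.15125002e-01]), 'joint_velocities': array([ 0.00023026,  0.00066041, -0.00066504, -0.00038511,  0.00046298,
        0.00040434]), 'tau': array([ 1.00778416e-03, -5.27622342e+01, -2.78618288e+01, -2.95176878e-04,
        1.33872571e-02,  6.49628724e-07]), 'position': array([ 0.21104583, -0.56090412,  0.23043581]), 'tool_rot': array([-0.12585413, -0.69564299, -0.12719211,  0.69574689]), 'force': array([ 0.47484282, -0.55517667,  0.60418215]), 'torque': array([ 0.04294428, -0.01583333, -0.02338036]), 'finger_gap': 0.08551588914692197}
scene 601.5100539467753 601.5100539467753 316.8659445468634 241.77860333012922 0.015944233870450103 [[ 0.02878521  0.99957816  0.00386313]
 [ 0.60035811 -0.01419844 -0.79960525]
 [-0.79921309  0.02533606 -0.60051355]] [-0.02988114 -0.22689278  1.83077176]
carrier [(0.7, [194.0, 267.0])]
mixer [(0.96, [311.6, 268.2])]
jog_box [(0.96, [489.7, 241.0]), (0.79, [405.8, 217.0]), (0.62, [445.0, 190.5]), (0.59, [421.2, 257.4])]
jog_knob [
[... 456 characters left out ...]
, [313.3, 262.4])]
jog_box [(0.86, [310.7, 339.9]), (0.67, [202.4, 348.7]), (0.67, [312.4, 408.1]), (0.26, [382.2, 239.7]), (0.21, [252.3, 216.5])]
jog_knob [(0.64, [310.3, 311.2]), (0.55, [311.1, 375.2]), (0.51, [246.6, 286.3]), (0.51, [206.3, 334.4])]
mat [(0.87, [380.6, 240.7]), (0.65, [316.4, 262.8])]
mixer_catch [(0.84, [311.7, 262.3])]
wrist 374.3131922907775 374.3131922907775 328.4914343029414 241.82295458671172 -0.06755517124150481 [[ 3.53353921e-01 -9.35489281e-01 -9.00694369e-04]
 [-8.85465155e-01 -3.34769077e-01  3.22305948e-01]
 [-3.01815284e-01 -1.13090537e-01 -9.46635127e-01]] [-0.59854104 -0.04238205  0.3788418 ]
carrier []
mixer []
jog_box []
jog_knob []
mat []
mixer_catch []
```

View pics/scene0.png

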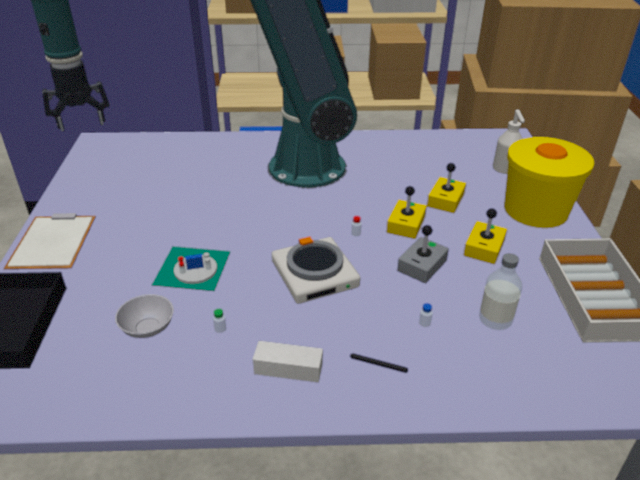

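View pics/side0.png

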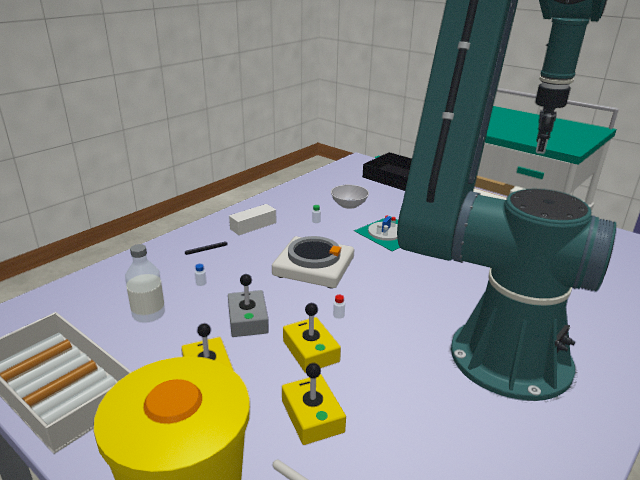

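```bash
python3 - <<'E'
import cv2
s=cv2.imread('pics/scene0.png'); 
cv2.imwrite('pics/sc_a.png',cv2.resize(s[210:320,140:360],None,fx=3.6,fy=3.6,interpolation=cv2.INTER_CUBIC))
cv2.imwrite('pics/sc_b.png',cv2.resize(s[160:300,370:550],None,fx=4,fy=4,interpolation=cv2.INTER_CUBIC))
s=cv2.imread('pics/side0.png')
cv2.imwrite('pics/si_a.png',cv2.resize(s[160:320,240:450],None,fx=3.6,fy=3.6,interpolation=cv2.INTER_CUBIC))
cv2.imwrite('pics/si_b.png',cv2.resize(s[270:450,170:360],None,fx=3.3,fy=3.3,interpolation=cv2.INTER_CUBIC))
E
```

```text
(no output)
```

View pics/sc_a.png

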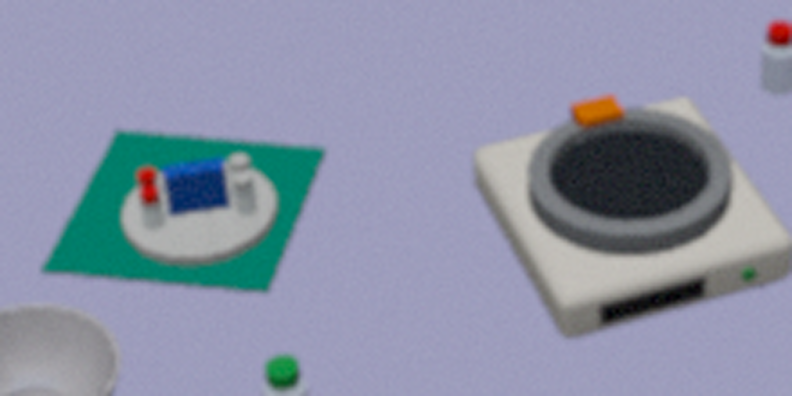

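View pics/sc_b.png

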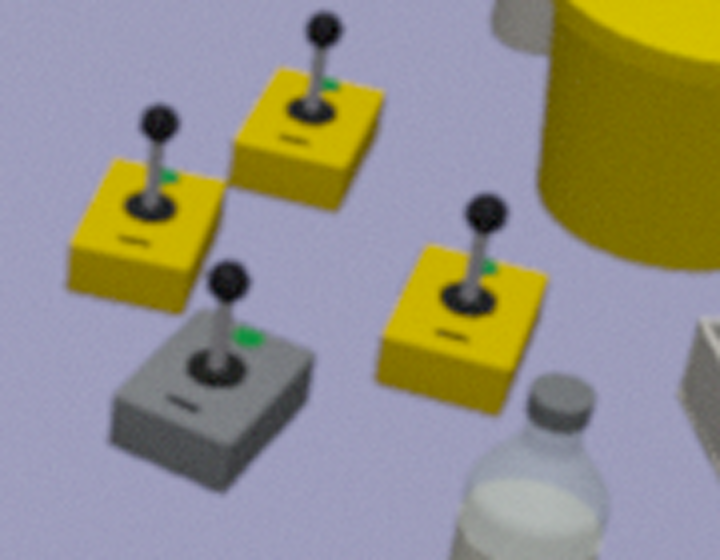

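View pics/si_a.png

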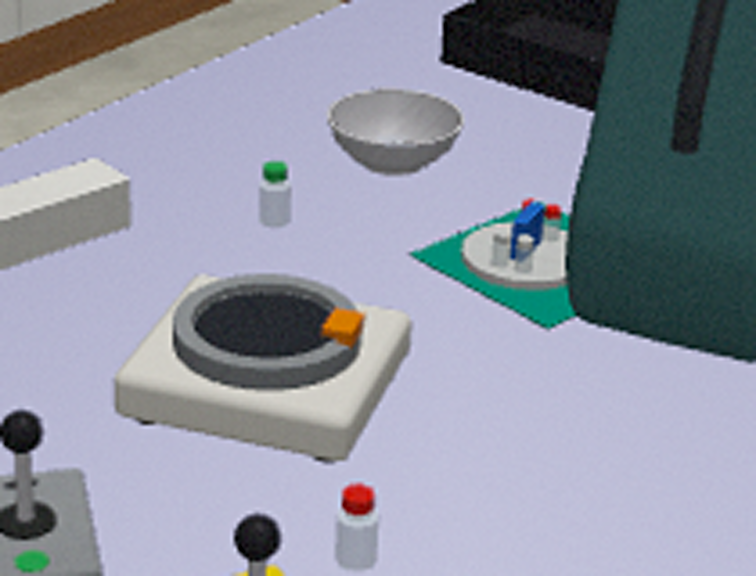

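View pics/si_b.png

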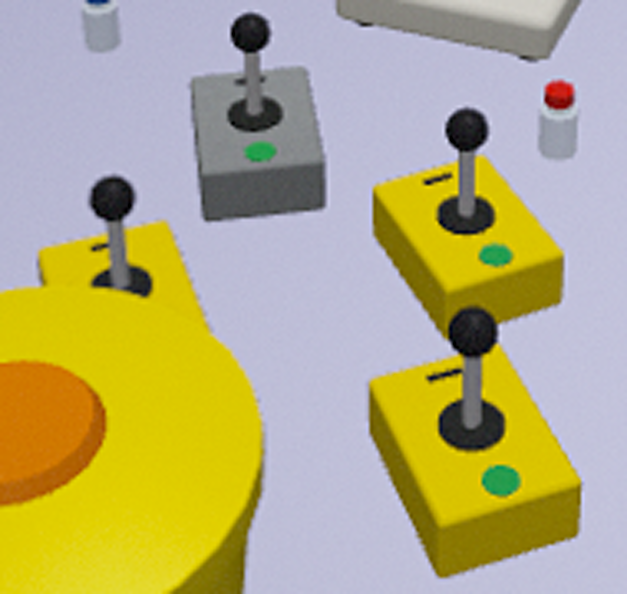

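The jog box candidates are grey in the scene at (423,257) and side at (248,310), with yellow look-alikes in the scene at (405,217), (445,190) and (486,241). The grey one matches the description, and the crop shows its green dot on the far-right, robot side. The carrier is on the green mat at scene (194,267). The mixer is at scene (312,268), with its catch on the far side.

Next I'll measure all of these.

```bash
cat > h.py <<'E'
import numpy as np, cv2
from rig import manip
from scipy.spatial.transform import Rotation as Ro
def cam(n,save=None):
    c=manip.read_camera(n)
    c={k:(np.array(v) if k in("R","t","pixels") else v) for k,v in c.items()}
    if save: cv2.imwrite(f"pics/{save}.png",c["pixels"][:,:,::-1])
    return c
def KD(c): return np.array([[c["fx"],0,c["cx"]],[0,c["fy"],c["cy"]],[0,0,1.]]),np.array([c["k1"],0,0,0,0.])
def proj(c,X):
    K,D=KD(c); return cv2.projectPoints(np.asarray(X,float).reshape(-1,1,3),cv2.Rodrigues(c["R"])[0],c["t"].astype(float),K,D)[0].reshape(-1,2)
def unproj(c,uv,z):
    K,D=KD(c); n=cv2.undistortPoints(np.asarray(uv,float).reshape(-1,1,2),K,D,None,None,None).reshape(-1,2)
    d=np.c_[n,np.ones(len(n))]@c["R"]; o=-c["R"].T@c["t"]
    return o+d*((z-o[2])/d[:,2])[:,None]
def mask(c,lo,hi,box=None):
    h=cv2.cvtColor(c["pixels"],cv2.COLOR_RGB2HSV); m=cv2.inRange(h,np.array(lo),np.array(hi))
    if box: b=np.zeros_like(m); x0,y0,x1,y1=box; b[y0:y1,x0:x1]=m[y0:y1,x0:x1]; m=b
    return m
def cen(m): 
    M=cv2.moments(m,True); return np.array([M["m10"]/M["m00"],M["m01"]/M["m00"]]),M["m00"]
def rot(s): q=s["tool_rot"]; return Ro.from_quat([q[1],q[2],q[3],q[0]])
def down(yaw,tilt=None):
    "tool x down, tool y (jaws) at world yaw; tilt: world rotvec rad applied"
    y=np.array([np.cos(yaw),np.sin(yaw),0]); x=np.array([0,0,-1.]); r=Ro.from_matrix(np.c_[x,y,np.cross(x,y)])
    return r if tilt is None else Ro.from_rotvec(tilt)*r
def delta(p,R,s=None):
    s=s or manip.state(); r=rot(s)
    print("shift units",np.round(r.inv().apply(p-s["position"])/.03,2),"turn deg",np.round(np.degrees((r.inv()*R).as_rotvec()),1))
E
python3 - <<'E'
from h import *
c=cam("scene"); d=cam("side")
b=cen(mask(c,(105,120,60),(125,255,255),(170,240,230,290))); print("blue",b, unproj(c,b[0],.003+.025))
m=mask(c,(70,120,60),(90,255,255),(130,230,250,310)); print("mat",cen(m),unproj(c,cen(m)[0],.003))
for nm,cc,box in(("sc",c,(410,230,450,260)),("si",d,(230,290,270,330))):
    m=cen(mask(cc,(50,120,60),(85,255,255),box)); print("dot",m,unproj(cc,m[0],.042))
# seat: dark region
for nm,cc,box,rx in(("sc",c,(280,235,350,285),0),("si",d,(280,225,350,275),0)):
    g=cv2.cvtColor(cc["pixels"],cv2.COLOR_RGB2GRAY); x0,y0,x1,y1=box
    print(g[y0:y1:4,(x0+x1)//2])
    o=cen(mask(cc,(5,150,100),(20,255,255),box)); print("orange",o,unproj(cc,o[0],.068))
for k,l in(("scene","jog_knob"),("side","jog_knob")):
    for r in manip.spot_in(k,l)[:5]: print(k,r["p"],r["uv"],unproj(c if k=="scene" else d,r["uv"],.107))
E
```

```text
blue (array([194.04812834, 261.31016043]), 187.0) [[ 0.48544298 -0.27386347  0.028     ]]
mat (array([189.27224335, 268.63346008]), 1315.0) [[ 0.48184886 -0.28862048  0.003     ]]
dot (array([431.72, 243.96]), 25.0) [[0.44960446 0.29430922 0.042     ]]
dot (array([248.16666667, 315.4047619 ]), 42.0) [[0.45209287 0.29589199 0.042     ]]
[161 150 102  49  34  39  39  41  40 101 100  70 191]
orange (array([305.52702703, 240.83783784]), 74.0) [[ 0.46455365 -0.01049588  0.068     ]]
[185 187 187 140  72  44  43  45  40 136  83 208 188]
orange (array([334.93975904, 250.15662651]), 83.0) [[ 0.45963278 -0.00427762  0.068     ]]
scene 0.72 [425.0, 231.7] [[0.4881035  0.26404265 0.107     ]]
scene 0.58 [489.5, 214.6] [[0.42239487 0.43017002 0.107     ]]
scene 0.42 [409.1, 191.1] [[0.31282717 0.25397956 0.107     ]]
side 0.84 [206.2, 336.7] [[0.39756487 0.4476034  0.107     ]]
side 0.78 [312.2, 375.9] [[0.18822572 0.39665835 0.107     ]]
side 0.69 [310.1, 313.5] [[0.30275155 0.2700068  0.107     ]]
side 0.65 [247.2, 287.1] [[0.45873693 0.28846734 0.107     ]]
```

```bash
python3 - <<'E'
from h import *
s=manip.state(); print(rot(s).as_matrix().round(3))
w=cam("wrist","w1"); o=-w["R"].T@w["t"]; r=rot(s)
print("cam in tool mm",r.inv().apply(o-s["position"])*1000,"fwd",r.inv().apply(w["R"][2]))
c=cam("scene"); d=cam("side")
# bar outline top/bottom from blue mask
for cc,box in((c,(170,240,230,290)),(d,(360,200,400,240))):
  m=mask(cc,(105,120,60),(125,255,255),box); ys,xs=np.nonzero(m); print(cv2.minAreaRect(np.c_[xs,ys].astype(np.float32)),len(xs))
  m=mask(cc,(0,150,80),(8,255,255),box);print("red",cen(m))
for cc,box in((c,(415,222,440,245)),(d,(232,268,262,295))):
  m=mask(cc,(0,0,0),(180,255,45),box); ys,xs=np.nonzero(m);print("knob",cen(m),xs.min(),xs.max(),ys.min(),ys.max())
E
```

```text
[[ 0.     0.352 -0.936]
 [ 0.    -0.936 -0.352]
 [-1.    -0.    -0.   ]]
cam in tool mm [-140.44713077   -1.23158023  -82.78507959] fwd [ 9.46621591e-01 -3.88619678e-04  3.22346726e-01]
((193.77999877929688, 261.4599914550781), (11.879395484924316, 16.12203598022461), 81.8698959350586) 186
red (array([180.68965517, 260.65517241]), 29.0)
((386.0, 223.5), (15.0, 8.0), 90.0) 76
red (array([392.11111111, 218.55555556]), 9.0)
knob (array([426.67924528, 230.35849057]), 53.0) 423 430 227 234
knob (array([245.19318182, 280.06818182]), 88.0) 240 250 275 285
```

```bash
cat >> h.py <<'E'
from scipy.spatial.transform import Slerp
def plan(p,R,n,g,s=None,start=None):
    "straight line/slerp from present (or start=(p,R)) to pose in n rows; prints rounded rows, replays them, returns end"
    if start is None:
        s=s or manip.state(); start=(s["position"],rot(s))
    p0,r0=start; rv=(r0.inv()*R).as_rotvec()
    cp,cr=np.array(p0),r0; rows=[]
    for i in range(1,n+1):
        tp=p0+(np.asarray(p)-p0)*i/n; tr=r0*Ro.from_rotvec(rv*i/n)
        sh=np.round(cr.inv().apply(tp-cp)/.03,3); tu=np.round(np.degrees((cr.inv()*tr).as_rotvec()),2)
        rows.append(list((tu+0.).tolist())+(sh+0.).tolist()+[g])
        cp=cp+cr.apply(sh*.03); cr=cr*Ro.from_rotvec(np.radians(tu))
    for r in rows: print("[%g,%g,%g,%g,%g,%g,%g],"%tuple(r))
    return cp,cr
E
python3 - <<'E'
from h import *
plan([.487,-.274+.0,.14],down(0),14,-1)
E
```

```text
[-4.96,0,0,0.217,-0.41,-0.856,-1],
[-4.95,0,0,0.218,-0.334,-0.887,-1],
[-4.96,0,0,0.217,-0.256,-0.914,-1],
[-4.95,0,0,0.217,-0.176,-0.932,-1],
[-4.96,0,0,0.218,-0.095,-0.943,-1],
[-4.95,0,0,0.217,-0.014,-0.949,-1],
[-4.96,0,0,0.218,0.069,-0.946,-1],
[-4.96,0,0,0.217,0.15,-0.936,-1],
[-4.95,0,0,0.217,0.231,-0.92,-1],
[-4.96,-0.01,0,0.218,0.309,-0.897,-1],
[-4.95,0,0,0.217,0.386,-0.867,-1],
[-4.96,0,0,0.217,0.458,-0.83,-1],
[-4.96,0,0,0.217,0.529,-0.787,-1],
[-4.95,0,0.01,0.217,0.595,-0.739,-1],
```

play_rows:
  commands:
    - [[-5,0,0,0.2,-0.41,-0.86,-1],[-5,0,0,0.2,-0.33,-0.89,-1],[-5,0,0,0.2,-0.26,-0.91,-1],[-5,0,0,0.2,-0.18,-0.93,-1],[-5,0,0,0.2,-0.1,-0.94,-1],[-5,0,0,0.2,-0.01,-0.95,-1],[-5,0,0,0.2,0.07,-0.95,-1],[-5,0,0,0.2,0.15,-0.94,-1]]

```text
t: 2.4
position: [0.3691, -0.396, 0.1832]
tool_rot: [0.358, 0.61, 0.358, -0.61]
force: [-0.1, 0.6, -0.2]
finger_gap: 0.0853
```

play_rows:
  commands:
    - [[-5,0,0,0.2,0.23,-0.92,-1],[-5,0,0,0.2,0.31,-0.9,-1],[-5,0,0,0.2,0.39,-0.87,-1],[-5,0,0,0.2,0.46,-0.83,-1],[-5,0,0,0.2,0.53,-0.79,-1],[-5,0,0,0.2,0.6,-0.74,-1],[0,0,0,0,0,0,-1],[0,0,0,0,0,0,-1]]

```text
t: 3.4
position: [0.4858, -0.2726, 0.1474]
tool_rot: [0.503, 0.497, 0.503, -0.498]
force: [-0.1, 0.3, -0.4]
finger_gap: 0.0857
```

```bash
python3 - <<'E'
from h import *
s=manip.state(); print(s["t"],s["position"],rot(s).as_matrix().round(3),s["force"])
w=cam("wrist","w2")
m=mask(w,(105,120,60),(125,255,255)); print(cen(m))
m=mask(w,(70,120,60),(90,255,255)); print(cen(m))
E
```

```text
3.4 [ 0.48579301 -0.27257163  0.14739478] [[-0.    1.    0.01]
 [-0.    0.01 -1.  ]
 [-1.   -0.    0.  ]] [-0.09435127  0.31411948 -0.44424097]
(array([328.61346863, 236.70848708]), 1084.0)
(array([316.19784884, 225.4468239 ]), 20733.0)
```

View pics/w2.png

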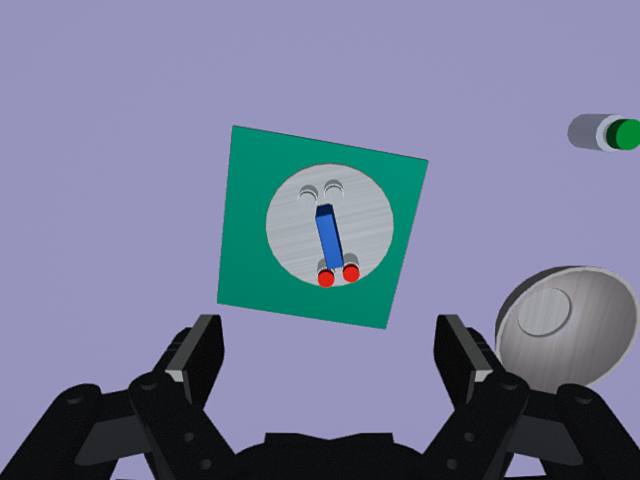

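Wrist view: the carrier disc is at about (329,225), the blue bar runs from (324,208) to (336,270), and the red vials are at (326,278) and (351,272). Fitting the pose next.

```bash
cat > fitc.py <<'E'
from h import *
from scipy.optimize import least_squares
w=cam("wrist"); s=manip.state()
g=mask(w,(70,100,40),(90,255,255))
ng=cv2.bitwise_not(g); n,l,st,ce=cv2.connectedComponentsWithStats(ng)
k=l[225,329]; m=(l==k).astype(np.uint8); print(st[k])
ct=max(cv2.findContours(m,cv2.RETR_EXTERNAL,cv2.CHAIN_APPROX_NONE)[0],key=len).reshape(-1,2).astype(float)
# top rim at z=.011 : unproject contour, fit circle R=.05, robust
P=unproj(w,ct,.011)[:,:2]
f=least_squares(lambda c:np.hypot(*(P-c[:2]).T)-c[2],[*P.mean(0),.05],loss="soft_l1",f_scale=.0007); print("disc",f.x)
b=mask(w,(105,120,120),(125,255,255),(300,190,360,290)); ys,xs=np.nonzero(b)
h=cv2.cvtColor(w["pixels"],cv2.COLOR_RGB2HSV)
top=mask(w,(100,120,120),(130,255,255),(300,190,360,290)); Q=cen(top)[0]; print("bar V",h[225:262:6,330,2],"topcen",Q,unproj(w,Q,.045))
r=cv2.minAreaRect(np.c_[np.nonzero(top)[1],np.nonzero(top)[0]].astype(np.float32)); print(r)
bp=cv2.boxPoints(r); print(bp, unproj(w,bp,.045))
red=mask(w,(0,150,100),(8,255,255)); n,l,st,ce=cv2.connectedComponentsWithStats(red); print(ce[1:],st[1:,4]); print(unproj(w,ce[1:],.038))
E
python3 fitc.py
```

```text
[  266   162   128   126 12432]
disc [ 0.48573965 -0.27104807  0.04916507]
bar V [198 196 195 193 191 191 188] topcen [329.30521643 240.60044395] [[ 0.48561992 -0.27038283  0.045     ]]
((329.2062683105469, 240.90769958496094), (54.16419219970703, 16.93185043334961), 77.19573211669922)
[[314.9489  216.37527]
 [331.45972 212.62283]
 [343.46362 265.44012]
 [326.95282 269.19257]] [[ 0.47580063 -0.25336308  0.045     ]
 [ 0.48683029 -0.25065295  0.045     ]
 [ 0.49575253 -0.28863113  0.045     ]
 [ 0.48421243 -0.29160777  0.045     ]]
[[350.81818182 273.26315789]
 [325.60679612 278.44660194]] [209 206]
[[ 0.50157251 -0.29758768  0.038     ]
 [ 0.48329622 -0.30190431  0.038     ]]
```

play_rows:
  commands:
    - [[-6.2,0,0,0.3,0,-0.06,0],[-6.2,0,0,0.7,0,0,0],[0,0,0,0.9,0,0,0],[0,0,0,0.9,0,0,0],[0,0,0,0.8,0,0,0],[0,0,0,0.5,0,0,0],[0,0,0,0.28,0,0,0],[0,0,0,0,0,0,0]]
  newtons: 60

```text
t: 4.5
position: [0.4859, -0.2706, 0.0158]
tool_rot: [0.553, 0.44, 0.553, -0.44]
force: [-0.6, -0.2, -0.2]
finger_gap: 0.0426
```

```bash
python3 - <<'E'
from h import *
s=manip.state(); r=rot(s).as_matrix(); print(s["t"],s["position"],np.degrees(np.arctan2(r[1,1],r[0,1])),s["force"],s["finger_gap"])
w=cam("wrist","w3")
E
```

```text
4.5 [ 0.48588509 -0.27056007  0.01578419] 12.988706269426636 [-0.63387698 -0.21021899 -0.23044564] 0.042619430831805354
```

View pics/w3.png

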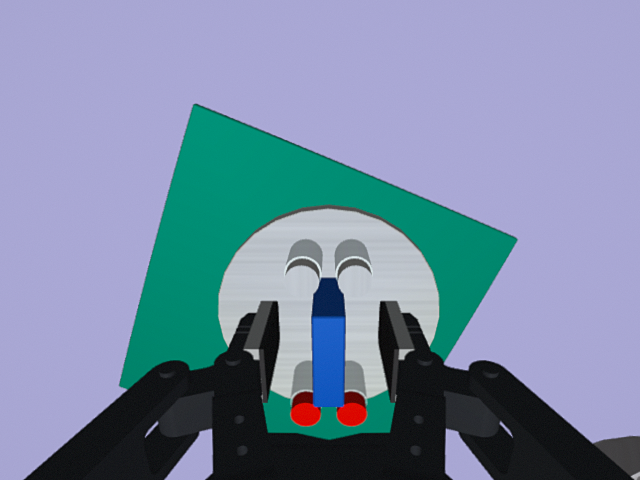

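play_rows:
  commands:
    - [[0,0,0,0,0,0,1],[0,0,0,0,0,0,1],[0,0,0,0,0,0,1],[0,0,0,0,0,0,1],[0,0,0,-0.2,0,0,1],[0,0,0,-0.6,0,0,1],[0,0,0,-1,0,0,1],[0,0,0,-1,0,0,1]]
  newtons: 60

```text
t: 5.55
position: [0.4854, -0.2699, 0.1004]
tool_rot: [0.553, 0.44, 0.554, -0.44]
force: [0.4, -0.3, -2.8]
finger_gap: 0.0108
```

```bash
cat > fits.py <<'E'
from h import *
from scipy.optimize import least_squares
def fit(c,ctr,box,thr,zn=.060,zf=.052,show=None):
    g=cv2.cvtColor(c["pixels"],cv2.COLOR_RGB2GRAY); m=np.zeros_like(g); x0,y0,x1,y1=box; m[y0:y1,x0:x1]=(g[y0:y1,x0:x1]<thr)
    m=cv2.morphologyEx(m,cv2.MORPH_CLOSE,np.ones((3,3)))
    n,l,st,ce=cv2.connectedComponentsWithStats(m); k=1+np.argmax(st[1:,4]); ct=max(cv2.findContours((l==k).astype(np.uint8),0,cv2.CHAIN_APPROX_NONE)[0],key=len).reshape(-1,2).astype(float)
    o=(-c["R"].T@c["t"])[:2]
    def res(p):
        A=unproj(c,ct,zn)[:,:2]; B=unproj(c,ct,zf)[:,:2]; u=(o-p[:2])/np.linalg.norm(o-p[:2])
        near=((A-p[:2])@u)>0
        P=np.where(near[:,None],A,B); return np.hypot(*(P-p[:2]).T)-p[2]
    f=least_squares(res,[*ctr,.052],loss="soft_l1",f_scale=.001); print(f.x,st[k],np.abs(res(f.x)).mean()); return f.x
if __name__=="__main__":
    c=cam("scene"); d=cam("side"); 
    c["pixels"]=cv2.imread("pics/scene0.png")[:,:,::-1].copy(); d["pixels"]=cv2.imread("pics/side0.png")[:,:,::-1].copy()
    for t in(60,75,90): fit(c,[.51,0],(280,235,350,285),t); fit(d,[.51,0],(280,225,350,275),t)
    s=manip.state(); print(s["position"],s["force"],s["finger_gap"])
E
python3 fits.py
```

```text
[0.51297617 0.00903461 0.04897527] [293 246  43  25 815] 0.0009638186913623552
[0.5140983  0.01400049 0.04816237] [294 241  38  18 515] 0.001673243319317535
[0.51187485 0.00862964 0.05125139] [293 244  44  27 898] 0.0014313475641720627
[0.51468864 0.01230154 0.04972765] [294 241  39  18 551] 0.0016670563324609584
[0.50965932 0.00886367 0.05360259] [292 242  45  29 980] 0.0018722834106702935
[0.51112469 0.01760141 0.06428799] [288 239  52  29 943] 0.00941420132481442
[ 0.48774421 -0.27157631  0.10269739] [ 0.20276366 -0.68968503 -2.46336519] 0.010997635500260207
```

play_rows:
  commands:
    - [[0,0,0,-0.4,0.2,-0.4,1],[0,0,0,-0.7,0.4,-0.9,1],[0,0,0,-0.7,0.6,-1,1],[0,0,0,-0.6,0.6,-1,1],[0,0,0,-0.5,0.5,-1,1],[0,0,0,-0.3,0.4,-1,1],[0,0,0,0,0.2,-0.6,1],[0,0,0,0,0,-0.3,1]]

```text
t: 6.65
position: [0.528, -0.0683, 0.1949]
tool_rot: [0.553, 0.439, 0.554, -0.44]
force: [0.3, 0.5, -2.3]
finger_gap: 0.0112
```

```bash
python3 - <<'E'
from h import *
s=manip.state(); r=rot(s).as_matrix(); print(s["t"],s["position"],np.degrees(np.arctan2(r[1,1],r[0,1])),s["force"],s["finger_gap"])
w=cam("wrist","w4"); np.save("w4.npy",w,allow_pickle=True); print(proj(w,[[.512,.010,.052]]))
E
```

```text
6.65 [ 0.52803627 -0.06826178  0.19489082] 13.096597573531707 [ 0.264853    0.52851344 -2.30774764] 0.011213126619226287
[[332.37206414 122.14818306]]
```

View pics/w4.png

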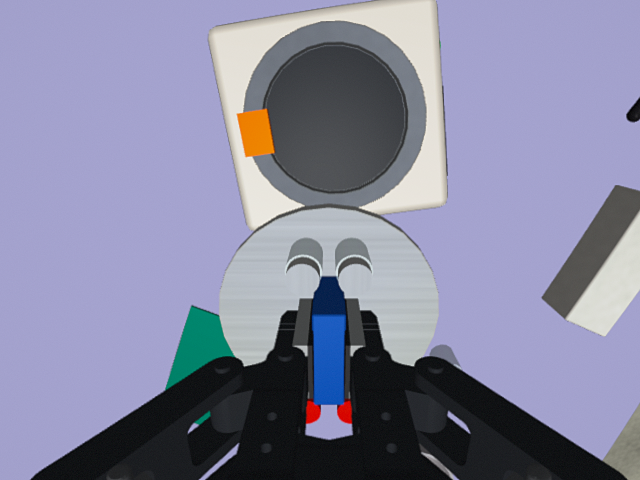

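Wrist view: the seat is at about (336,118), the catch at (256,133) to its left, and the held disc's arc at about (329,310). One camera sees both parts, so I'll measure them relative to each other.

```bash
cat > m4.py <<'E'
from h import *
from scipy.optimize import least_squares
w=np.load("w4.npy",allow_pickle=True).item(); s=manip.state()
g=cv2.GaussianBlur(cv2.cvtColor(w["pixels"],cv2.COLOR_RGB2GRAY),(3,3),0).astype(float)
def edgefit(ctr,r,z,az,span=.006,free=True,sign=None):
    c=np.array(ctr)
    for it in range(4):
        pts=[]
        for a in az:
            rr=np.arange(r-span,r+span,.0002); X=np.c_[c[0]+rr*np.cos(a),c[1]+rr*np.sin(a),np.full(len(rr),z)]
            uv=proj(w,X).astype(np.float32); v=cv2.remap(g.astype(np.float32),uv[:,0].reshape(1,-1),uv[:,1].reshape(1,-1),1)[0]
            d=np.gradient(cv2.GaussianBlur(v.reshape(1,-1),(9,1),0)[0]); d=d if sign is None else d*sign; d=d if sign else np.abs(d); k=d[5:-5].argmax()+5
            pts.append(X[k,:2])
        P=np.array(pts); f=least_squares(lambda p:np.hypot(*(P-p[:2]).T)-(p[2] if free else r),[*c,r],loss="soft_l1",f_scale=.0004); c=f.x[:2]
    print(np.round(f.x,4),"res",np.abs(f.fun).mean()); return f.x
D=np.radians
azf=[D(a) for a in range(0,360,5) if abs((a-195+180)%360-180)>30]
print("inner z.06");edgefit([.512,.010],.052,.060,azf,.005,sign=1)
print("outer z.06");edgefit([.512,.010],.066,.060,azf,.005)
# catch
m=mask(w,(5,150,100),(20,255,255)); ct=max(cv2.findContours(m,0,cv2.CHAIN_APPROX_NONE)[0],key=len); r=cv2.minAreaRect(ct); bp=cv2.boxPoints(r); print(bp); print(unproj(w,bp,.070)); print(unproj(w,[r[0]],.07))
# held disc, top plane z
zt=s["position"][2]-.0128+.008
p=s["position"]; print("disc"); f=edgefit(p[:2],.050,zt,[D(a) for a in range(-10+13,180+5,3) if 1],.004); print("offset tool y,z:",rot(s).inv().apply([f[0]-p[0],f[1]-p[1],0])*1000)
m=mask(w,(100,150,120),(130,255,255)); ct=max(cv2.findContours(m,0,cv2.CHAIN_APPROX_NONE)[0],key=len); r=cv2.minAreaRect(ct); bp=cv2.boxPoints(r); print(r); q=unproj(w,bp,p[2]-.0128+.042);q2=q.mean(0); print("bar centre off",rot(s).inv().apply(q2-p)*1000, np.linalg.norm(q[0]-q[1]),np.linalg.norm(q[2]-q[1]))
E
python3 m4.py
```

```text
inner z.06
[0.5131 0.0112 0.0517] res 0.00010190278038004707
outer z.06
[0.5131 0.0112 0.0648] res 0.00043694478153239374
[[236.58752 113.37269]
 [266.77454 107.78251]
 [275.07693 152.61542]
 [244.88992 158.2056 ]]
[[ 0.44712738  0.00132933  0.07      ]
 [ 0.46654344  0.00939554  0.07      ]
 [ 0.47765683 -0.01865718  0.07      ]
 [ 0.45767834 -0.02716913  0.07      ]]
[[ 0.4622195 -0.008559   0.07     ]]
disc
[ 0.5274 -0.0672  0.0482] res 0.00040163849281282544
offset tool y,z: [ 0.00081326  0.1593988  -0.68634947]
((328.5, 359.5), (89.0, 33.0), 90.0)
bar centre off [-29.19923872   0.23641459  -0.83771899] 0.011133618928407255 0.037940748388690194
```

```bash
cat > seat.py <<'E'
from h import *
S=np.array([.5131,.0112,.052]); PH=np.radians(21.4)
e=np.array([np.cos(PH),np.sin(PH),0]); n=np.array([-np.sin(PH),np.cos(PH),0]); k=np.array([0,0,1.])
OFF=np.array([-12.8,-0.2,0.7])/1000   # TCP minus disc underside centre, in tool axes
def pose(xl,zl,th,dy=0):
    t=np.radians(th); R=down(PH,-t*n)
    C=S+e*(xl/1000+.05*np.cos(t))+k*(zl/1000+.05*np.sin(t))+n*dy/1000
    return C+R.apply(OFF),R
def where(s,th_only=False):
    "inverse: low edge xl, zl, tilt, dy, yaw from state"
    R=rot(s); C=s["position"]-R.apply(OFF); up=-R.as_matrix()[:,0]
    th=-np.degrees(np.arcsin(up@e)); roll=np.degrees(np.arcsin(up@n)); t=np.radians(th); d=C-S
    y=R.as_matrix()[:,1]
    print("t",s["t"],"xl %.1f zl %.1f th %.2f roll %.2f dy %.1f yaw %.1f"%((d@e-.05*np.cos(t))*1000,(d[2]-.05*np.sin(t))*1000,th,roll,(d@n)*1000,np.degrees(np.arctan2(y[1],y[0]))),"F(e,n,z)",np.round([s["force"]@e,s["force"]@n,s["force"][2]],1),"T",np.round(s["torque"],2),"gap",round(s["finger_gap"],4))
def chain(wps,g=1):
    st=None
    for (a,nr) in wps:
        p,R=pose(*a); st=plan(p,R,nr,g,start=st); print("--",a,st[0].round(4))
E
python3 - <<'E'
from seat import *
where(manip.state())
chain([((-28,45,11),6),((-28,5.3+8,11),2)])
chain([((-28,5.3,11),2)])
E
```

```text
t 6.7 xl -65.2 zl 130.1 th -0.12 roll -0.12 dy -78.2 yaw 13.1 F(e,n,z) [-1.1  2.1 -3.2] T [ 0.08  0.02 -0.  ] gap 0.0107
[-1.39,0.11,1.85,0.421,0.125,-0.456,1],
[-1.38,0.12,1.85,0.427,0.122,-0.453,1],
[-1.39,0.11,1.86,0.431,0.119,-0.448,1],
[-1.38,0.12,1.85,0.436,0.116,-0.445,1],
[-1.39,0.11,1.85,0.44,0.112,-0.441,1],
[-1.38,0.12,1.85,0.445,0.109,-0.438,1],
-- (-28, 45, 11) [0.5305 0.0173 0.1191]
[0,0,0,0.519,-0.101,0,1],
[0,0,0,0.518,-0.101,0,1],
-- (-28, 13.3, 11) [0.5305 0.0173 0.0874]
[-4.16,0.34,5.56,1.926,0.376,-1.367,1],
[-4.15,0.35,5.55,1.966,0.285,-1.332,1],
-- (-28, 5.3, 11) [0.5305 0.0173 0.0794]
```

play_rows:
  commands:
    - [[-1.4,0.1,1.85,0.42,0.12,-0.46,1],[-1.4,0.1,1.85,0.43,0.12,-0.45,1],[-1.4,0.1,1.85,0.43,0.12,-0.45,1],[-1.4,0.1,1.85,0.44,0.12,-0.44,1],[-1.4,0.1,1.85,0.44,0.11,-0.44,1],[-1.4,0.1,1.85,0.44,0.11,-0.44,1],[0,0,0,0,0,0,1],[0,0,0,0,0,0,1]]

```text
t: 7.7
position: [0.5325, 0.0145, 0.1202]
tool_rot: [0.621, 0.452, 0.542, -0.341]
force: [-0.2, -0.9, -1.6]
finger_gap: 0.0111
```

```bash
python3 - <<'E'
from seat import *
where(manip.state())
chain([((-28,13,11),3),((-28,5.3,11),3)])
w=cam("wrist","w5");d=cam("side")
cv2.imwrite("pics/s5.png",cv2.resize(d["pixels"][180:310,230:420,::-1],None,fx=4,fy=4,interpolation=cv2.INTER_CUBIC))
E
```

```text
t 7.7 xl -27.2 zl 46.0 th 11.08 roll 0.24 dy -3.4 yaw 21.4 F(e,n,z) [-0.5 -0.8 -1.6] T [-0.05  0.16  0.  ] gap 0.0111
[0,0.08,-0.03,0.359,-0.08,-0.038,1],
[0.01,0.08,-0.02,0.359,-0.079,-0.038,1],
[0,0.08,-0.03,0.359,-0.079,-0.038,1],
-- (-28, 13, 11) [0.5305 0.0173 0.0871]
[0,0,0,0.084,-0.016,0,1],
[0,0,0,0.084,-0.017,0,1],
[0,0,0,0.084,-0.016,0,1],
-- (-28, 5.3, 11) [0.5305 0.0173 0.0794]
```

View pics/w5.png

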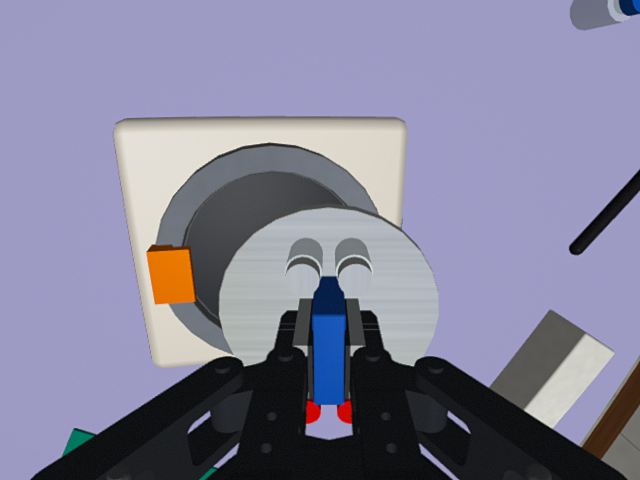

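View pics/s5.png

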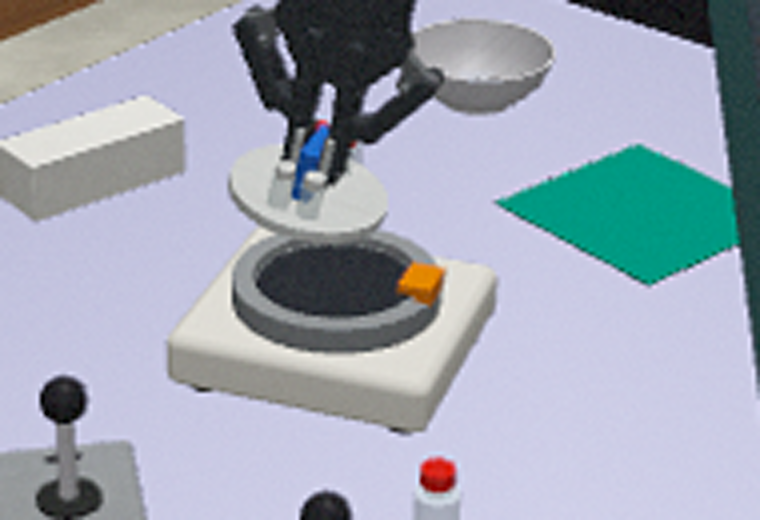

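The disc is tilted with its low side towards the catch, as wanted. Lowering it now and correcting the 3 mm sideways error.

play_rows:
  commands:
    - [[0,0.1,0,0.36,-0.08,-0.04,1],[0,0.1,0,0.36,-0.08,-0.04,1],[0,0.1,0,0.36,-0.08,-0.04,1],[0,0,0,0.1,-0.02,0,1],[0,0,0,0,0,0,1],[0,0,0,0,0,0,1],[0,0,0,0,0,0,1],[0,0,0,0,0,0,1]]

```text
t: 8.8
position: [0.5303, 0.0184, 0.0841]
tool_rot: [0.62, 0.453, 0.543, -0.339]
force: [-0.3, 0.1, -2.7]
finger_gap: 0.011
```

```bash
python3 - <<'E'
from seat import *
where(manip.state())
chain([((-28,5.3,11),3)])
w=cam("wrist","w6"); np.save("w6.npy",w,allow_pickle=True); d=cam("side")
cv2.imwrite("pics/s6.png",cv2.resize(d["pixels"][180:310,230:420,::-1],None,fx=4,fy=4,interpolation=cv2.INTER_CUBIC))
E
```

```text
t 8.8 xl -27.8 zl 9.9 th 11.13 roll -0.08 dy 1.1 yaw 21.5 F(e,n,z) [-0.2  0.2 -2.7] T [-0.1   0.17 -0.01] gap 0.011
[0.02,-0.03,-0.04,0.051,-0.012,0.012,1],
[0.02,-0.02,-0.05,0.05,-0.012,0.012,1],
[0.03,-0.03,-0.04,0.051,-0.012,0.012,1],
-- (-28, 5.3, 11) [0.5305 0.0173 0.0794]
```

View pics/w6.png

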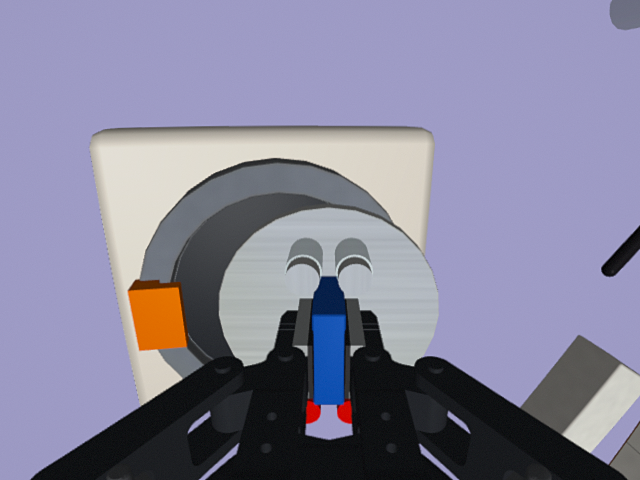

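View pics/s6.png

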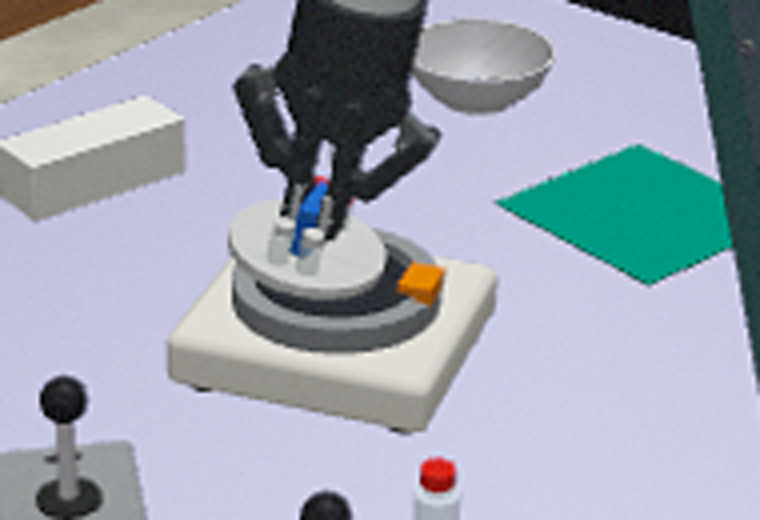

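play_rows:
  commands:
    - [[0,0,0,0.05,-0.01,0.01,1],[0,0,0,0.05,-0.01,0.01,1],[0,0,0,0.05,-0.01,0.01,1],[0,0,0,0.05,-0.01,0,1],[0,0,0,0.05,-0.01,0,1],[0,0,0,0,0,0,1],[0,0,0,0,0,0,1],[0,0,0,0,0,0,1]]

```text
t: 9.9
position: [0.5305, 0.0176, 0.0762]
tool_rot: [0.62, 0.453, 0.544, -0.339]
force: [-0.1, -0.6, -2.6]
finger_gap: 0.0112
```

```bash
python3 - <<'E'
from seat import *
for i in range(4):
    where(manip.state()); manip.read_camera("wrist")
E
```

```text
t 9.9 xl -27.9 zl 2.0 th 11.11 roll -0.09 dy 0.3 yaw 21.5 F(e,n,z) [-0.3 -0.5 -2.6] T [-0.02  0.15  0.05] gap 0.0112
t 9.95 xl -27.9 zl 2.0 th 11.11 roll -0.09 dy 0.3 yaw 21.5 F(e,n,z) [ 1.2 -0.5 -2.8] T [-0.08  0.22 -0.  ] gap 0.0109
t 10.0 xl -27.9 zl 2.0 th 11.11 roll -0.10 dy 0.3 yaw 21.5 F(e,n,z) [-0.1 -1.4 -2.6] T [-0.11  0.19  0.01] gap 0.0112
t 10.05 xl -27.9 zl 2.0 th 11.11 roll -0.09 dy 0.3 yaw 21.5 F(e,n,z) [-0.3 -0.7 -2.3] T [-0.02  0.15 -0.01] gap 0.0108
```

play_rows:
  commands:
    - [[0,0,0,0.02,0,0,1],[0,0,0,0.02,0,0,1],[0,0,0,0.02,0,0,1],[0,0,0,0.02,0,0,1],[0,0,0,0,0,0,1],[0,0,0,0,0,0,1],[0,0,0,0,0,0,1],[0,0,0,0,0,0,1]]

```text
t: 11.1
position: [0.5309, 0.0177, 0.0744]
tool_rot: [0.62, 0.453, 0.543, -0.339]
force: [-2.7, 0.0, 7.4]
finger_gap: 0.011
```

```bash
python3 - <<'E'
from seat import *
where(manip.state())
E
```

```text
t 11.1 xl -27.5 zl 0.2 th 11.13 roll -0.09 dy 0.3 yaw 21.5 F(e,n,z) [-2.5  1.   7.4] T [-0.19  0.77  0.03] gap 0.011
```

```bash
python3 - <<'E'
from seat import *
chain([((-28,1.4,11),1),((-46.5,1.4,11),5),((-49.7,1.2,11),3)])
E
```

```text
[0.07,-0.09,-0.13,-0.038,-0.01,0.009,1],
-- (-28, 1.4, 11) [0.5305 0.0173 0.0755]
[0,0,0,-0.024,-0.121,0,1],
[0,0,0,-0.023,-0.121,0,1],
[0,0,0,-0.024,-0.121,0,1],
[0,0,0,-0.023,-0.121,0,1],
[0,0,0,-0.024,-0.121,0,1],
-- (-46.5, 1.4, 11) [0.5133 0.0105 0.0755]
[0,0,0,-0.004,-0.035,0,1],
[0,0,0,-0.005,-0.036,0,1],
[0,0,0,-0.004,-0.035,0,1],
-- (-49.7, 1.2, 11) [0.5103 0.0094 0.0753]
```

play_rows:
  commands:
    - [[0,0,0,-0.06,0,0.01,1],[0,0,0,-0.02,-0.12,0,1],[0,0,0,-0.03,-0.12,0,1],[0,0,0,-0.02,-0.12,0,1],[0,0,0,-0.03,-0.12,0,1],[0,0,0,-0.02,-0.12,0,1],[0,0,0,0,0,0,1],[0,0,0,0,0,0,1]]

```text
t: 12.1
position: [0.5137, 0.0105, 0.0757]
tool_rot: [0.62, 0.453, 0.543, -0.339]
force: [-0.2, -0.1, -2.1]
finger_gap: 0.0111
```

```bash
python3 - <<'E'
from seat import *
where(manip.state())
chain([((-49.7,1.2,11),3)])
d=cam("side");w=cam("wrist","w7")
cv2.imwrite("pics/s7.png",cv2.resize(d["pixels"][180:310,230:420,::-1],None,fx=4,fy=4,interpolation=cv2.INTER_CUBIC))
E
```

```text
t 12.1 xl -46.1 zl 1.5 th 11.12 roll -0.09 dy -0.1 yaw 21.5 F(e,n,z) [-0.2 -0.  -2.1] T [-0.09  0.14 -0.03] gap 0.0111
[0.02,-0.03,-0.04,-0.003,-0.04,-0.002,1],
[0.02,-0.03,-0.04,-0.004,-0.04,-0.001,1],
[0.02,-0.03,-0.04,-0.003,-0.039,-0.002,1],
-- (-49.7, 1.2, 11) [0.5103 0.0094 0.0753]
```

View pics/s7.png

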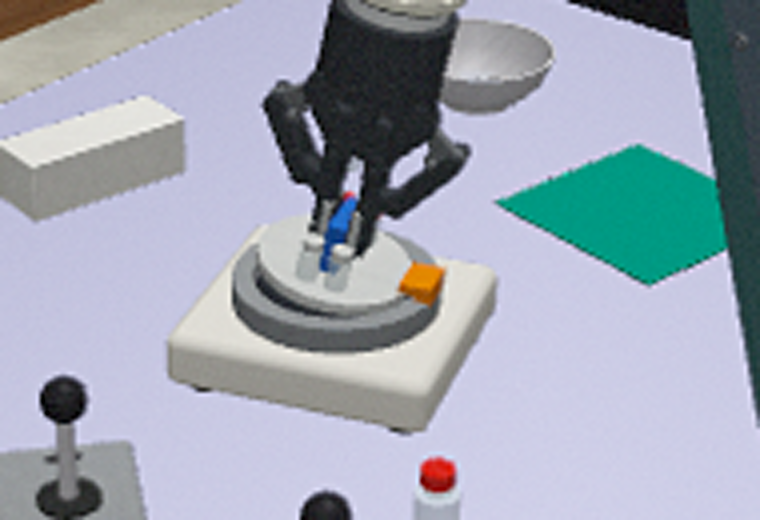

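View pics/w7.png

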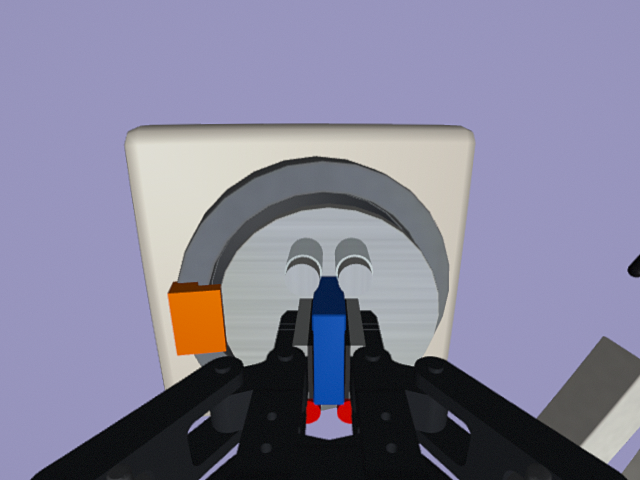

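The low edge is going under the catch with no contact force. I'll slide it the last 3.5 mm.

play_rows:
  commands:
    - [[0,0,0,0,-0.03,0,1],[0,0,0,0,-0.03,0,1],[0,0,0,0,-0.03,0,1],[0,0,0,0,-0.03,0,1],[0,0,0,0,0,0,1],[0,0,0,0,0,0,1],[0,0,0,0,0,0,1],[0,0,0,0,0,0,1]]

```text
t: 13.2
position: [0.5117, 0.0097, 0.0754]
tool_rot: [0.62, 0.454, 0.543, -0.339]
force: [3.9, 6.1, -2.6]
finger_gap: 0.0108
```

```bash
python3 - <<'E'
from seat import *
where(manip.state())
chain([((-49.8,0.8,6),4),((-49.8,0.8,1),4)])
E
```

```text
t 13.2 xl -48.2 zl 1.2 th 11.25 roll -0.07 dy -0.1 yaw 21.4 F(e,n,z) [ 5.8  4.3 -2.6] T [ 0.96 -0.62  0.28] gap 0.0108
[0.01,-0.02,-1.31,0.039,-0.006,-0.001,1],
[0.01,-0.02,-1.32,0.039,-0.005,-0.001,1],
[0.01,-0.01,-1.31,0.039,-0.004,-0.002,1],
[0.02,-0.02,-1.31,0.039,-0.003,-0.001,1],
-- (-49.8, 0.8, 6) [0.5119 0.01   0.0707]
[0,0,-1.25,0.037,0.008,0,1],
[0,0,-1.25,0.036,0.008,0,1],
[0,0,-1.25,0.036,0.009,0,1],
[0,0,-1.25,0.036,0.01,0,1],
-- (-49.8, 0.8, 1) [0.5131 0.0105 0.0665]
```

The low edge met the seat wall about 2 mm early, with a sideways force component. So the seat centre is about 1.6 mm along +e and 1.1 mm along +n from my estimate, which matches the side camera's fit. I'll back off slightly and re-centre.

play_rows:
  commands:
    - [[0,0,0,0,0.03,-0.02,1],[0,0,0,0,0.03,-0.02,1],[0,0,0,0,0,0,1],[0,0,0,0,0,0,1],[0,0,0,0,0,0,1],[0,0,0,0,0,0,1],[0,0,0,0,0,0,1],[0,0,0,0,0,0,1]]

```text
t: 14.2
position: [0.5115, 0.011, 0.0753]
tool_rot: [0.62, 0.453, 0.544, -0.339]
force: [0.3, -1.1, -2.2]
finger_gap: 0.011
```

```bash
sed -i 's/S=np.array.*; PH/S=np.array([.5142,.0128,.0523]); PH/' seat.py; python3 - <<'E'
from seat import *
where(manip.state())
chain([((-49.6,0.7,6),4),((-49.6,0.7,1),4)])
E
```

```text
t 14.2 xl -49.6 zl 0.8 th 11.11 roll -0.09 dy 0.1 yaw 21.5 F(e,n,z) [-0.1 -1.1 -2.2] T [-0.08  0.15  0.  ] gap 0.011
[0.02,-0.02,-1.28,0.038,0.007,0.001,1],
[0.01,-0.03,-1.27,0.038,0.009,0,1],
[0.02,-0.02,-1.28,0.038,0.009,0.001,1],
[0.02,-0.02,-1.28,0.038,0.01,0,1],
-- (-49.6, 0.7, 6) [0.5132 0.0116 0.0709]
[0,0,-1.25,0.037,0.008,0,1],
[0,0,-1.25,0.036,0.008,0,1],
[0,0,-1.25,0.036,0.009,0,1],
[0,0,-1.25,0.036,0.01,0,1],
-- (-49.6, 0.7, 1) [0.5144 0.0121 0.0667]
```

No contact force now. Levelling in two halves.

play_rows:
  commands:
    - [[0,0,-1.3,0.04,0.01,0,1],[0,0,-1.3,0.04,0.01,0,1],[0,0,-1.3,0.04,0.01,0,1],[0,0,-1.3,0.04,0.01,0,1],[0,0,0,0,0,0,1],[0,0,0,0,0,0,1],[0,0,0,0,0,0,1],[0,0,0,0,0,0,1]]

```text
t: 15.2
position: [0.5131, 0.0117, 0.0707]
tool_rot: [0.604, 0.428, 0.563, -0.367]
force: [-0.0, -0.3, -3.1]
finger_gap: 0.0111
```

```bash
python3 - <<'E'
from seat import *
where(manip.state())
chain([((-49.6,0.7,0.5),6)])
E
```

```text
t 15.2 xl -49.6 zl 0.6 th 5.91 roll -0.09 dy 0.1 yaw 21.5 F(e,n,z) [-0.1 -0.2 -3.1] T [0.1  0.09 0.02] gap 0.0111
[0.01,-0.01,-0.9,0.026,0.006,0,1],
[0.01,-0.02,-0.9,0.025,0.006,0.001,1],
[0.01,-0.01,-0.9,0.026,0.006,0,1],
[0.01,-0.02,-0.91,0.025,0.007,0.001,1],
[0.01,-0.01,-0.9,0.025,0.007,0,1],
[0.01,-0.02,-0.9,0.025,0.008,0.001,1],
-- (-49.6, 0.7, 0.5) [0.5146 0.0122 0.0662]
```

play_rows:
  commands:
    - [[0,0,-0.9,0.025,0.006,0,1],[0,0,-0.9,0.025,0.006,0,1],[0,0,-0.9,0.025,0.006,0,1],[0,0,-0.9,0.025,0.007,0,1],[0,0,-0.9,0.025,0.007,0,1],[0,0,-0.9,0.025,0.008,0,1],[0,0,0,0,0,0,1],[0,0,0,0,0,0,1]]

```text
t: 16.2
position: [0.514, 0.0124, 0.066]
tool_rot: [0.585, 0.401, 0.583, -0.395]
force: [-3.4, -0.5, -2.1]
finger_gap: 0.0109
```

```bash
python3 - <<'E'
from seat import *
where(manip.state())
chain([((-49.9,-0.4,0),4)])
d=cam("side");w=cam("wrist","w8")
cv2.imwrite("pics/s8.png",cv2.resize(d["pixels"][180:310,230:420,::-1],None,fx=4,fy=4,interpolation=cv2.INTER_CUBIC))
E
```

```text
t 16.2 xl -50.0 zl 0.5 th 0.45 roll -0.11 dy 0.4 yaw 21.5 F(e,n,z) [-3.4  0.8 -2.1] T [-0.2   0.79 -0.01] gap 0.0109
[0.02,-0.03,-0.11,0.011,0.002,0.003,1],
[0.02,-0.03,-0.11,0.011,0.002,0.003,1],
[0.02,-0.02,-0.12,0.011,0.002,0.003,1],
[0.02,-0.03,-0.11,0.011,0.002,0.003,1],
-- (-49.9, -0.4, 0) [0.5144 0.0121 0.0647]
```

View pics/w8.png

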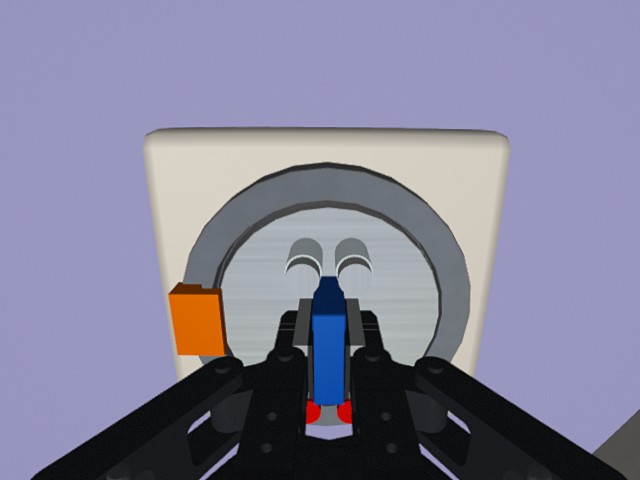

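play_rows:
  commands:
    - [[0,0,0,0,-0.015,0,1],[0,0,0,0,-0.015,0,1],[0,0,-0.4,0.01,0,0,1],[0,0,0,0.01,0,0,1],[0,0,0,0.01,0,0,1],[0,0,0,0.01,0,0,1],[0,0,0,0,0,0,1],[0,0,0,0,0,0,1]]

```text
t: 17.3
position: [0.514, 0.0122, 0.0657]
tool_rot: [0.585, 0.399, 0.584, -0.397]
force: [-5.1, 1.4, 6.2]
finger_gap: 0.0108
```

```bash
python3 - <<'E'
from seat import *
where(manip.state())
d=cam("side");w=cam("wrist","w9")
cv2.imwrite("pics/s9.png",cv2.resize(d["pixels"][200:310,260:400,::-1],None,fx=5,fy=5,interpolation=cv2.INTER_CUBIC))
E
```

```text
t 17.3 xl -50.2 zl 0.5 th 0.14 roll -0.08 dy 0.2 yaw 21.5 F(e,n,z) [-4.2  3.1  6.2] T [ 0.15  0.92 -0.04] gap 0.0108
```

View pics/s9.png

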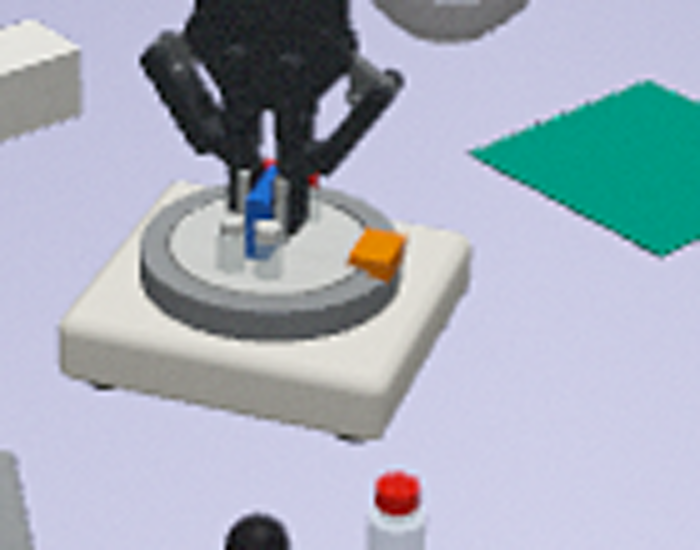

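play_rows:
  commands:
    - [[0,0,0,-0.03,0,0,1],[0,0,0,0,-0.02,-0.01,1],[0,0,0,0,-0.02,-0.01,1],[0,0,0,0,0,0,1],[0,0,0,0,0,0,1],[0,0,0,0,0,0,1],[0,0,0,0,0,0,1],[0,0,0,0,0,0,1]]

```text
t: 18.4
position: [0.5125, 0.0121, 0.066]
tool_rot: [0.584, 0.399, 0.584, -0.397]
force: [0.1, 0.8, -2.3]
finger_gap: 0.011
```

```bash
python3 - <<'E'
from seat import *
where(manip.state())
E
```

```text
t 18.4 xl -51.6 zl 0.8 th 0.11 roll -0.08 dy 0.7 yaw 21.5 F(e,n,z) [ 0.4  0.7 -2.3] T [ 0.02 -0.02 -0.  ] gap 0.011
```

play_rows:
  commands:
    - [[0,0,0,0.01,0,0,1],[0,0,0,0.01,0,0,1],[0,0,0,0.01,0,0,1],[0,0,0,0.01,0,0,1],[0,0,0,0.01,0,0,1],[0,0,0,0,0,0,1],[0,0,0,0,0,0,1],[0,0,0,0,0,0,1]]

```text
t: 19.4
position: [0.5126, 0.0122, 0.0657]
tool_rot: [0.585, 0.399, 0.584, -0.397]
force: [-3.2, 0.7, 13.3]
finger_gap: 0.0108
```

```bash
python3 - <<'E'
from seat import *
where(manip.state())
E
```

```text
t 19.4 xl -51.5 zl 0.5 th 0.14 roll -0.07 dy 0.7 yaw 21.5 F(e,n,z) [-2.7  1.9 13.3] T [-0.03  0.71 -0.01] gap 0.0108
```

play_rows:
  commands:
    - [[0,0,0,-0.02,0,0,1],[0,0,0,-0.01,0,0,1],[0,0,0,0,0,0,0.6],[0,0,0,0,0,0,0.4],[0,0,0,0,0,0,0.2],[0,0,0,0,0,0,0.2],[0,0,0,0,0,0,0.2],[0,0,0,0,0,0,0.2]]

```text
t: 20.4
position: [0.5125, 0.0121, 0.0654]
tool_rot: [0.584, 0.399, 0.584, -0.397]
force: [-1.5, 0.2, -0.4]
finger_gap: 0.0338
```

```bash
python3 - <<'E'
from seat import *
where(manip.state())
d=cam("side");w=cam("wrist","w10")
cv2.imwrite("pics/s10.png",cv2.resize(d["pixels"][200:310,260:400,::-1],None,fx=5,fy=5,interpolation=cv2.INTER_CUBIC))
E
```

```text
t 20.4 xl -51.6 zl 0.2 th 0.11 roll -0.08 dy 0.7 yaw 21.5 F(e,n,z) [-1.3  0.7 -0.4] T [0.05 0.02 0.03] gap 0.0338
```

View pics/w10.png

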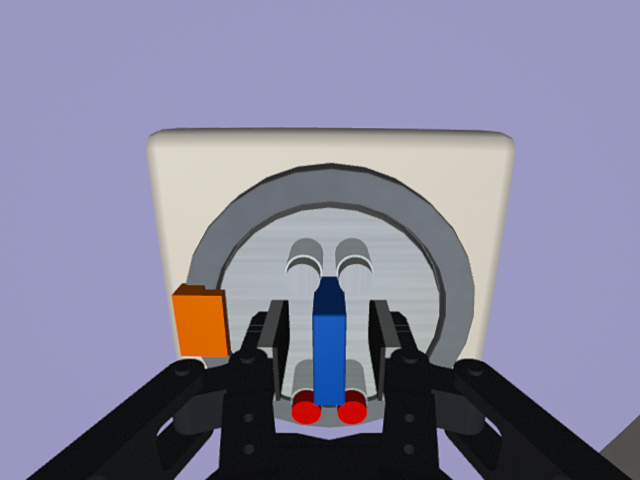

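View pics/s10.png

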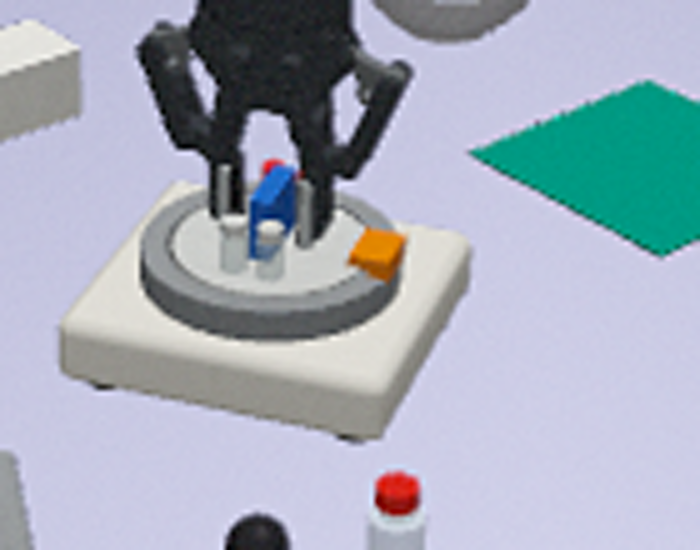

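play_rows:
  commands:
    - [[0,0,0,-0.3,0,0,0.2],[0,0,0,-0.6,0,0,0.2],[0,0,0,-0.9,0,0,0.2],[0,0,0,-1,0,0,0.5],[0,0,0,-1,0,0,1],[0,0,0,-0.6,0,0,1],[0,0,0,0,0,0,1],[0,0,0,0,0,0,1]]

```text
t: 21.5
position: [0.5118, 0.0119, 0.1969]
tool_rot: [0.584, 0.399, 0.585, -0.397]
force: [0.1, -1.1, -0.1]
finger_gap: 0.0002
```

```bash
python3 - <<'E'
from seat import *
where(manip.state())
d=cam("side");w=cam("wrist","w11"); np.save("w4.npy",w,allow_pickle=True)
cv2.imwrite("pics/s11.png",cv2.resize(d["pixels"][200:310,260:400,::-1],None,fx=5,fy=5,interpolation=cv2.INTER_CUBIC))
E
sed -n '1,19p' m4.py > m11.py; cat >> m11.py <<'E'
print("ring outer"); edgefit([.5131,.0112],.066,.060,azf,.004)
print("seat edge"); edgefit([.5131,.0112],.052,.060,azf,.002)
print("disc edge"); edgefit([.5131,.0112],.050,.060,azf,.002)
E
sed -i '/^print("inner\|^print("outer/d' m11.py; python3 m11.py
```

```text
t 21.5 xl -52.4 zl 131.8 th 0.07 roll -0.10 dy 0.8 yaw 21.5 F(e,n,z) [-0.3 -1.  -0.1] T [ 0.04 -0.02 -0.01] gap 0.0002
ring outer
[0.5126 0.0125 0.065 ] res 0.0003423182560295708
seat edge
[0.5129 0.012  0.0517] res 0.0001301631157972208
disc edge
[0.5126 0.0118 0.0492] res 0.00016438735962061256
```

View pics/w11.png

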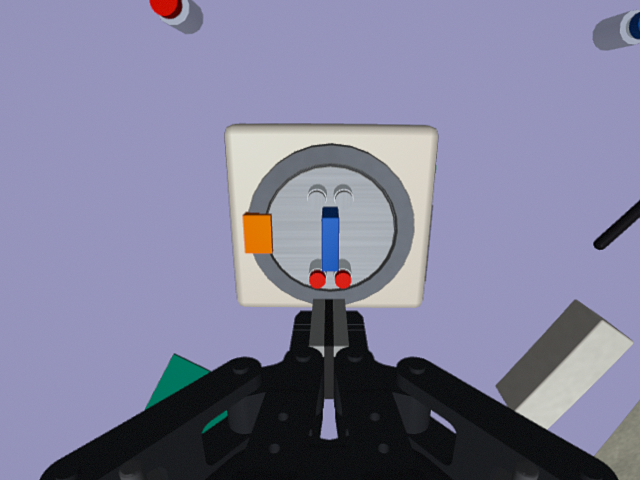

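View pics/s11.png

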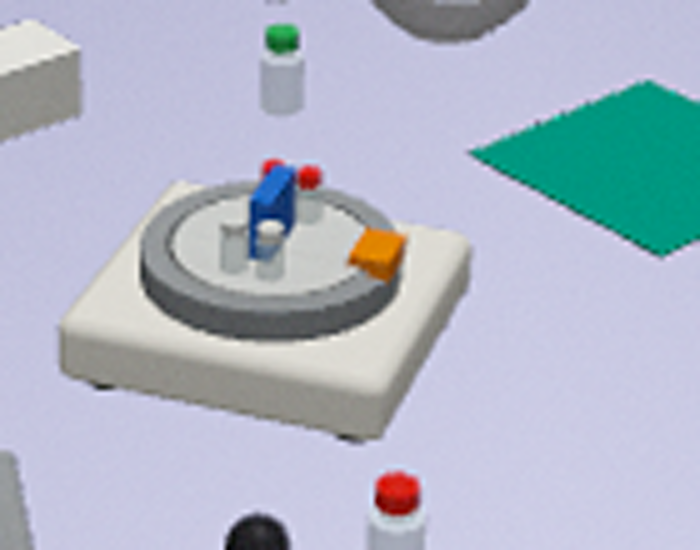

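The disc is concentric with the seat to 0.3 mm and looks flush. I'll test its height by touching the bar top with the closed fingers, which should make contact at z = 0.094.

play_rows:
  commands:
    - [[0,0,0,0.8,0,0,1],[0,0,0,1,0,0,1],[0,0,0,0.9,0,0,1],[0,0,0,0.5,0,0,1],[0,0,0,0.1,0,0,1],[0,0,0,0.1,0,0,1],[0,0,0,0.03,0,0,1],[0,0,0,0,0,0,1]]

```text
t: 22.6
position: [0.5129, 0.012, 0.0951]
tool_rot: [0.585, 0.399, 0.584, -0.397]
force: [-0.8, -0.5, 0.0]
finger_gap: 0.0
```

```bash
python3 - <<'E'
from seat import *
where(manip.state()); print(manip.state()["position"])
E
```

```text
t 22.6 xl -51.3 zl 29.8 th 0.16 roll -0.05 dy 0.5 yaw 21.5 F(e,n,z) [-0.9 -0.1  0. ] T [-0.   -0.    0.02] gap 0.0
[0.51286402 0.01201232 0.09505434]
```

play_rows:
  commands:
    - [[0,0,0,0.02,0,0,1],[0,0,0,0.02,0,0,1],[0,0,0,0.02,0,0,1],[0,0,0,0.01,0,0,1],[0,0,0,0,0,0,1],[0,0,0,0,0,0,1],[0,0,0,0,0,0,1],[0,0,0,0,0,0,1]]

```text
t: 23.6
position: [0.5128, 0.012, 0.094]
tool_rot: [0.585, 0.399, 0.584, -0.397]
force: [-3.4, -0.5, 16.9]
finger_gap: -0.0001
```

```bash
python3 - <<'E'
from seat import *
s=manip.state(); where(s); print(s["position"])
E
```

```text
t 23.6 xl -51.4 zl 28.8 th 0.17 roll -0.05 dy 0.5 yaw 21.5 F(e,n,z) [-3.3  0.8 16.9] T [0.05 0.69 0.02] gap -0.0001
[0.51276499 0.01203825 0.09400847]
```

Contact came at z = 0.0940, so the carrier is fully home. Now the lever.

```bash
python3 - <<'E'
from seat import *
c=cam("scene"); d=cam("side")
for nm,cc,b1,b2 in(("sc",c,(415,222,440,240),(410,230,450,260)),("si",d,(232,268,262,290),(230,290,270,330))):
  m=mask(cc,(0,0,0),(180,255,45),b1); k=unproj(cc,cen(m)[0],.107)[0]
  g=unproj(cc,cen(mask(cc,(50,120,60),(85,255,255),b2))[0],.042)[0]; v=(g-k)[:2]; print(nm,k,g,np.hypot(*v),np.degrees(np.arctan2(v[1],v[0])))
E
```

```text
sc [0.48271756 0.26851288 0.107     ] [0.44974659 0.29354772 0.042     ] 0.0413984071220132 142.79061349274497
si [0.4805356  0.27381039 0.107     ] [0.45205318 0.29612885 0.042     ] 0.03618510393395254 141.91820215547452
```

```bash
cat > jog.py <<'E'
from h import *
P=np.array([.482,.271,.107]); A=np.radians(142)
def setup():
    u=np.array([np.cos(A),np.sin(A),0]); return u,down(A-np.pi/2)
E
python3 - <<'E'
from jog import *
u,R=setup(); s=manip.state()
st=plan([.513,.012,.19],rot(s),4,1)
p=P-.055*u; p[2]=.2
plan(p,R,10,1,start=st)
E
```

```text
[0,0,0,-0.8,0.004,0,1],
[0,0,0,-0.8,0.004,0,1],
[0,0,0,-0.8,0.003,0.001,1],
[0,0,0,-0.8,0.004,0,1],
[-3.05,0,-0.02,-0.032,0.313,-0.683,1],
[-3.05,0,-0.02,-0.032,0.349,-0.666,1],
[-3.05,0,-0.01,-0.032,0.385,-0.646,1],
[-3.06,0,-0.02,-0.032,0.417,-0.625,1],
[-3.05,0,-0.02,-0.032,0.451,-0.601,1],
[-3.05,0,-0.02,-0.033,0.482,-0.577,1],
[-3.05,0,-0.01,-0.032,0.512,-0.55,1],
[-3.05,0,-0.02,-0.033,0.541,-0.523,1],
[-3.05,0,-0.02,-0.033,0.567,-0.492,1],
[-3.05,0,-0.02,-0.033,0.593,-0.462,1],
```

play_rows:
  commands:
    - [[0,0,0,-0.5,0,0,1],[0,0,0,-0.9,0,0,1],[0,0,0,-1,0,0,1],[0,0,0,-0.9,0,0,1],[-3,0,0,-0.03,0.31,-0.68,1],[-3,0,0,-0.03,0.35,-0.67,1],[-3,0,0,-0.03,0.38,-0.65,1],[-3,0,0,-0.03,0.42,-0.62,1]]

```text
t: 24.7
position: [0.5174, 0.1026, 0.1958]
tool_rot: [0.623, 0.335, 0.623, -0.333]
force: [0.4, -0.5, -0.7]
finger_gap: -0.0001
```

play_rows:
  commands:
    - [[-3,0,0,-0.03,0.45,-0.6,1],[-3,0,0,-0.03,0.48,-0.58,1],[-3,0,0,-0.03,0.51,-0.55,1],[-3,0,0,-0.03,0.54,-0.52,1],[-3,0,0,-0.03,0.57,-0.49,1],[-3.5,0,0,-0.03,0.59,-0.46,1],[0,0,0,0,0,0,1],[0,0,0,0,0,0,1]]

```text
t: 25.7
position: [0.5253, 0.2364, 0.2008]
tool_rot: [0.669, 0.231, 0.668, -0.23]
force: [-0.5, 0.5, 0.6]
finger_gap: -0.0002
```

```bash
python3 - <<'E'
from jog import *
s=manip.state(); print(s["t"],s["position"],rot(s).as_matrix()[:,1].round(3))
w=cam("wrist","w12"); np.save("w12.npy",w,allow_pickle=True)
m=mask(w,(50,120,60),(85,255,255)); n,l,st,ce=cv2.connectedComponentsWithStats(m); print(ce[1:],st[1:,4])
E
```

```text
25.7 [0.52525884 0.23640188 0.20083058] [0.616 0.788 0.002]
[[327.82801418  99.69680851]
 [239.8        348.        ]
 [ 20.75938338 434.20140751]] [ 564    5 2984]
```

View pics/w12.png

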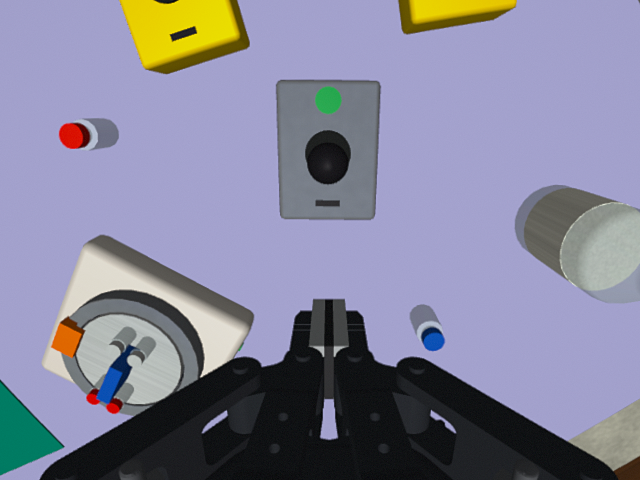

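The wrist view confirms the grey box: dot at (328,100), knob at (328,162), black bar at (328,203). It lies in line with tool −z.

```bash
python3 - <<'E'
from jog import *
w=np.load("w12.npy",allow_pickle=True).item(); s=manip.state()
g=unproj(w,[[327.8,99.7]],.042)[0]; b=unproj(w,[[327.5,203]],.042)[0]; k=unproj(w,[[328,162]],.107)[0]
v=(g-b)[:2]; print(g,b,k,"mid",(g+b)/2,np.hypot(*v),np.degrees(np.arctan2(v[1],v[0])))
for q in(g,b,k,(g+b)/2): print("tool units mm",(rot(s).inv().apply(q-s["position"])*1000).round(1))
E
```

```text
[0.44993498 0.29565734 0.042     ] [0.51268025 0.24636873 0.042     ] [0.48084517 0.27167858 0.107     ] mid [0.48130761 0.27101303 0.042     ] 0.07978932334675815 141.84912206095396
tool units mm [158.8   0.2 -96. ]
tool units mm [158.8   0.  -16.2]
tool units mm [ 93.8   0.5 -56.9]
tool units mm [ 1.588e+02  1.000e-01 -5.610e+01]
```

play_rows:
  commands:
    - [[0,0,0,0.6,0,0,1],[0,0,0,0.9,0,0,1],[0,0,0,0.9,0,0,1],[0,0,0,0.75,0,0,1],[0,0,0,0.3,0.01,0,1],[0,0,0,0,0,-0.4,1],[0,0,0,0,0,-0.4,1],[0,0,0,0,0,0,1]]

```text
t: 26.75
position: [0.5061, 0.2528, 0.0982]
tool_rot: [0.669, 0.231, 0.668, -0.229]
force: [-0.3, 0.7, 0.1]
finger_gap: -0.0001
```

```bash
python3 - <<'E'
from jog import *
s=manip.state(); r=rot(s); print(s["t"],s["position"],"knob rel mm",(r.inv().apply(np.array([.4811,.2713,.107])-s["position"])*1000).round(1),"F tool",r.inv().apply(s["force"]).round(1))
w=cam("wrist","w13")
E
```

```text
26.75 [0.5061108  0.25277446 0.09820758] knob rel mm [ -8.8  -0.7 -31.1] F tool [-0.1  0.4 -0.6]
```

View pics/w13.png

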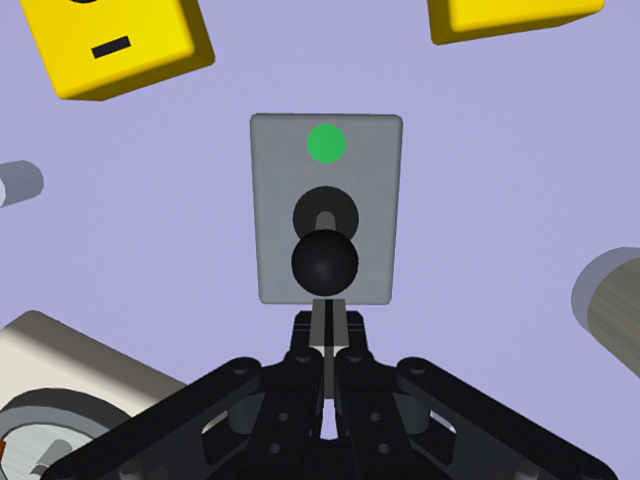

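play_rows:
  commands:
    - [[0,0,0,0.03,0,-0.2,1],[0,0,0,0.03,0,-0.2,1],[0,0,0,0.03,0,-0.2,1],[0,0,0,0.03,0,-0.2,1],[0,0,0,0.03,0,-0.2,1],[0,0,0,0,0,-0.2,1],[0,0,0,0,0,0,1],[0,0,0,0,0,0,1]]

```text
t: 27.8
position: [0.4788, 0.274, 0.0928]
tool_rot: [0.669, 0.231, 0.668, -0.229]
force: [3.3, -1.6, -1.8]
finger_gap: -0.0001
```

```bash
python3 - <<'E'
from jog import *
s=manip.state(); r=rot(s); print(s["t"],s["position"],"knob0 rel mm",(r.inv().apply(np.array([.4811,.2713,.107])-s["position"])*1000).round(1),"F tool",r.inv().apply(s["force"]).round(1))
w=cam("wrist","w14");d=cam("side")
cv2.imwrite("pics/s14.png",cv2.resize(d["pixels"][240:350,190:330,::-1],None,fx=5,fy=5,interpolation=cv2.INTER_CUBIC))
E
```

```text
27.8 [0.47883171 0.27403396 0.09282905] knob0 rel mm [-14.2  -0.7   3.5] F tool [1.8 0.8 3.6]
```

View pics/w14.png

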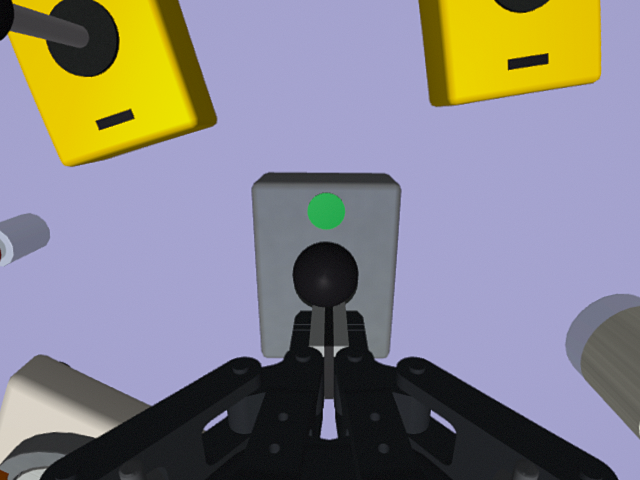

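View pics/s14.png

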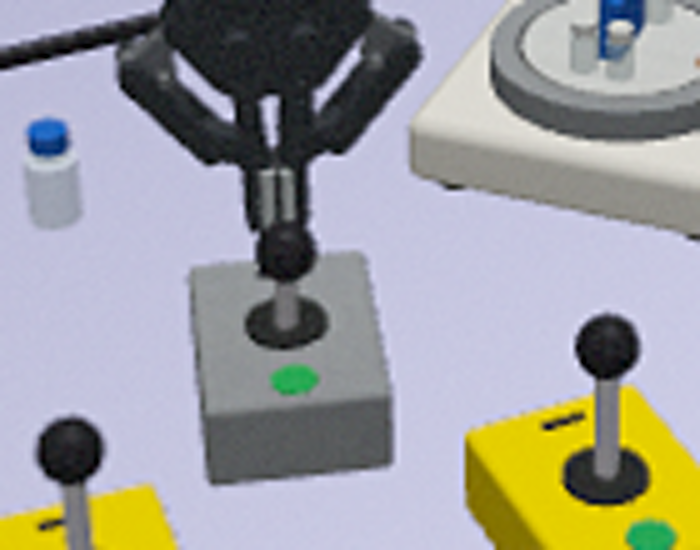

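Force is 3.6 N and the knob has moved about 27.5 mm, so the lever is at roughly 0.44 rad, past 0.35. I'll hold a little longer, then retract.

play_rows:
  commands:
    - [[0,0,0,0,0,-0.03,1],[0,0,0,0,0,0,1],[0,0,0,0,0,0,1],[0,0,0,0,0,0,1],[0,0,0,0,0,0,1],[0,0,0,0,0,0.4,1],[0,0,0,0,0,0.8,1],[0,0,0,0,0,0.8,1]]

```text
t: 28.9
position: [0.5261, 0.2366, 0.0928]
tool_rot: [0.668, 0.231, 0.669, -0.23]
force: [-0.8, 0.1, -0.2]
finger_gap: -0.0
```

play_rows:
  commands:
    - [[0,0,0,0,0,0.5,1],[0,0,0,-0.5,0,0,1],[0,0,0,-1,0,0,1],[0,0,0,-1,0,0,1],[0,0,0,-1,0,0,1],[0,0,0,-0.3,0,0,1],[0,0,0,0,0,0,1],[0,0,0,0,0,0,1]]

```text
t: 29.9
position: [0.5357, 0.228, 0.2056]
tool_rot: [0.668, 0.231, 0.669, -0.23]
force: [-0.2, -0.0, 0.0]
finger_gap: 0.0
```

```bash
python3 - <<'E'
from jog import *
s=manip.state(); r=rot(s); print(s["t"],s["position"],s["force"])
w=cam("wrist","w15");d=cam("side"); c=cam("scene","sc15")
g=unproj(w,[cen(mask(w,(50,120,60),(85,255,255),(270,60,380,180)))[0]],.042)[0]; print(g)
m=mask(w,(0,0,0),(180,255,40),(300,130,360,195)); print(cen(m),unproj(w,[cen(m)[0]],.107))
cv2.imwrite("pics/s15.png",cv2.resize(d["pixels"][200:350,190:390,::-1],None,fx=4,fy=4,interpolation=cv2.INTER_CUBIC))
E
```

```text
29.9 [0.53571083 0.22803643 0.20564223] [-0.21345891 -0.00500706  0.00296381]
[0.45008572 0.29560296 0.042     ]
(array([327.87963801, 143.37013575]), 1105.0) [[0.48242417 0.26999592 0.107     ]]
```

View pics/w15.png

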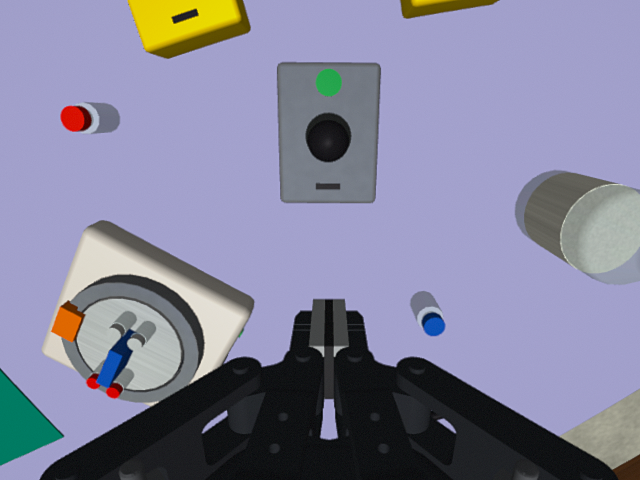

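View pics/s15.png

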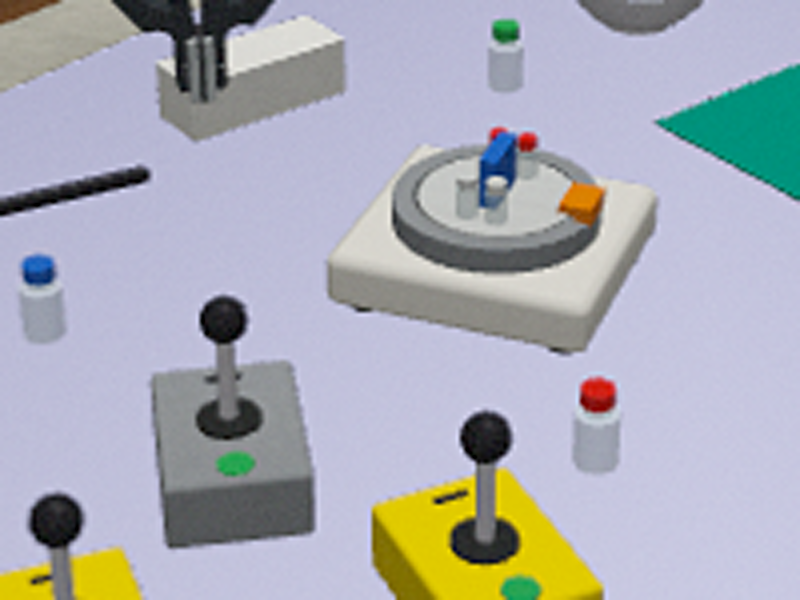

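View pics/sc15.png

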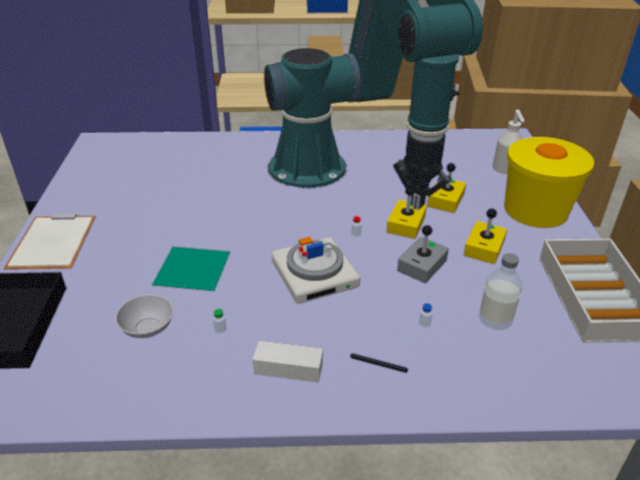

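The views show the lever upright again, the carrier flush in the seat, the bystanders in place and the arm clear of everything. Handing in.

```bash
python3 -c "
from rig import manip
print(manip.close_job())"
```

```text
the job is handed in; nothing more can be done
None
```

The carrier is seated under the orange catch and released, and the jog lever has been worked towards the green dot. I handed the job in at about 30 s.

**Carrier:** I tilted it 11°, tucked its edge under the catch, levelled it and let go. A light touch on the bar top met it at z = 0.0940 m, the height expected when fully home. The wrist camera showed the disc concentric with the seat to about 0.3 mm.

**Lever:** I pushed the grey box's lever only after the carrier was home, to about 0.44–0.46 rad (3.6 N measured). It was held for about 1.05 s and sprang back; the last pictures show it upright and the arm clear. The angle and hold time are worked out from tool position, force and row timing, as the joint angle was not read directly.

**Disagreements and contacts:**
- The first slide under the catch met a stop about 2 mm early, at about 7 N. I took it for the seat wall and shifted my seat centre by about 2 mm.
- A second contact while levelling, and the final picture, pointed back to nearly the original centre. I never fully explained the first contact; it may have been the catch or the wall.
- The highest force I read at any check was about 17 N, well under the limits.
- In the final views the bystanders looked unmoved.

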